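Set the batch code and stamp the containers

TASK

Roll the coder's three thumbwheels to 4, 7, 2 (from left to right, read beneath the brass wire), then stamp the underside of every container that is there (out of spray can, white bottle, glass nut jar and bare metal can), the tallest first and so on down to the shortest, by pressing it, upright and centred, onto the sprung pad until the pad is fully down. Stand all stamped containers upright in the wooden tray, keep the code set, press nothing onto the pad before the code is right, and leave the other things on the bench alone.

Things in the scene. Friction and masses are not known exactly. Their poses are not given: they have to be found in the camera images.
- coder: Batch coder fixed on the bench: grey housing 140 mm (x) by 350 mm (y, from -185 to +165 mm), top 38 mm high. Origin on the bench, below the line of the wheel axes; at yaw 0 (it varies by 0.2) x points away from the robot and y left, along the row of wheels. Three thumbwheels stand out of a dark deck (45 mm high) on its right part; the stamping pad is at its left end.
- wire (a point): Middle of the brass reading wire, 3 mm thick, which runs along the coder's y in front of the wheels (robot's side), 42 mm before and 27 mm above their axes, that is 1.0 rad from straight up, 5 mm off their rims. Its end posts stand 94 mm to either side of this point.
- wheel_left_axis (a point): Centre of the left thumbwheel, 45 mm above the bench; its axis lies along the coder's y. Black wheel, radius 45 mm, 20 mm wide, its upper half stands out of the deck. The gaps between wheels are 40 mm and free from the deck (45 mm) up: fingers can pinch a wheel by its two flat sides.
- wheel_mid_axis (a point): Centre of the middle thumbwheel, 45 mm above the bench; its axis lies along the coder's y. Black wheel, radius 45 mm, 20 mm wide, its upper half stands out of the deck. The gaps between wheels are 40 mm and free from the deck (45 mm) up: fingers can pinch a wheel by its two flat sides.
- wheel_right_axis (a point): Centre of the right thumbwheel, 45 mm above the bench; its axis lies along the coder's y. Black wheel, radius 45 mm, 20 mm wide, its upper half stands out of the deck. The gaps between wheels are 40 mm and free from the deck (45 mm) up: fingers can pinch a wheel by its two flat sides.
- wheel_left (a joint): Turn of the left thumbwheel, rad. Digit k lies beneath the wire at k x 0.6283 (stops at -0.2 and 5.855). Grows as the top of the wheel is rolled toward the robot (-x of the coder). White digits 0 to 9 on its rim, the next higher one above, steel bars between. Stiff (0.04 N m): stays where it is left. Set it to 4 (2.513).
- wheel_mid (a joint): Turn of the middle thumbwheel, rad. Digit k lies beneath the wire at k x 0.6283 (stops at -0.2 and 5.855). Grows as the top of the wheel is rolled toward the robot (-x of the coder). White digits 0 to 9 on its rim, the next higher one above, steel bars between. Stiff (0.04 N m): stays where it is left. Set it to 7 (4.398).
- wheel_right (a joint): Turn of the right thumbwheel, rad. Digit k lies beneath the wire at k x 0.6283 (stops at -0.2 and 5.855). Grows as the top of the wheel is rolled toward the robot (-x of the coder). White digits 0 to 9 on its rim, the next higher one above, steel bars between. Stiff (0.04 N m): stays where it is left. Set it to 2 (1.257).
- pad_top (a point): Centre of the top face of the stamping pad, 68 mm above the bench when up: a round black pad, 90 mm across, at x 0, y +85 mm of the coder. Moves with the pad.
- pad (a joint): How far the pad is pressed down, m: 0 up, 0.015 fully down on its stop. Spring: 6.5 N to start it, 16 N fully down; it comes up again by itself. The weight of a container does not press it.
- tray: Shallow open wooden tray fixed on the bench, 160 mm (x) by 270 mm (y), 14 mm high, walls and floor 4 mm. Origin at the centre of its underside, x across its width, y along its length.
- spray_can: Spray can, 58 mm across, 217 mm high, 0.25 kg; the cap (54 mm across) begins 188 mm up. Its origin is the centre of its underside, z up its axis. It stands upright on the bench at the start; it may be absent.
- bottle: White plastic wide-necked bottle with a grey screw cap, 56 mm across, 135 mm high, 0.25 kg; its straight side reaches up to 105 mm. Its origin is the centre of its underside, z up its axis. It stands upright on the bench at the start; it may be absent.
- can: Bare metal can, 66 mm across, 58 mm high, 0.3 kg. Its origin is the centre of its underside, z up its axis. It stands upright on the bench at the start; it may be absent.
- nut_jar: Glass jar of nuts with a yellowish lid, 66 mm across, 80 mm high, 0.38 kg. Its origin is the centre of its underside, z up its axis. It stands upright on the bench at the start; it may be absent.
- sanding_block: Brown sanding block 60x112x34 mm, not part of the job: leave alone. Origin at the centre of its underside.
- tape_measure: Yellow tape measure 35x84x66 mm, not part of the job: leave alone.
- insulating_tape: Black roll of tape 57 mm across, 19 mm high, not part of the job: leave alone.

How it is judged:
By the outcome, as a careful person would: the job done as asked, in the order asked, and still so for the second after the job is handed in, with the robot touching nothing.
Of spray_can, bottle, nut_jar, can only 2 to 3 are there at a start; the rules pass over those that are not, and their reading is None.
At some moment in a run one of nut_jar, can may be knocked a few centimetres aside while the robot is not near it.
It also fails if it takes over 210 s, if anything falls off the work surface, if the arm or the gripper's body presses on something with over 40 N, if the wrist force passes 120 N, or if a joint passes its speed limit or range.

ROBOT

A 7-joint arm with a two-finger parallel gripper is mounted at the origin on a cart in front of the work surface, level with it; the furniture and walls round the work are solid. World frame = base frame: x ahead of the robot, y to its left, z up, the work surface at z = 0. Lengths are in m, angles in rad, forces in N, time in s.
With the tool pointing down it reaches from about 0.4 to 0.85 m from the base axis. Payload 4.5 kg.
Tool frame: the origin (TCP) lies at the very end of the fingers, on their centre line; the grasp point (between the pads) lies 19 mm behind it (r.grip_point_offset is the distance from the TCP to the grasp point, in m); z points along the fingers, y is the line along which they close (so a half turn about z gives the same grasp; the last joint's range is limited). The gripper opens to 88 mm and grips with 3 to 60 N. Pads are 18 mm wide; open, the fingers measure 123 mm over their backs; the gripper's body (75 mm by 187 mm) begins 45 mm behind the grasp point.
Start: joints at [1.209, 0.689, -0.195, 1.565, 0.157, 0.902, -0.215], TCP at [0.241, -0.577, 0.239] pointing down, gripper open.
Joint ranges: [-3.01, 3.01], [-0.46, 2.08], [-1.47, 1.51], [0.13, 2.56], [-1, 4.14], [0.04, 2.09], [-2.66, 2.66]. Speed limits (rad/s): [2.57, 2.57, 3.14, 3.14, 3.14, 3.14, 3.14].

INTERFACE

Orientations are given as a unit quaternion [x, y, z, w].
In Python, from plant import r gives the robot as it stands.
- The arm moves only by the tool carry_out, never from a script. Its argument "rows" is a list of rows, each a list of 3 entries, a list of its own where there are three numbers: the shift along the tool's x, y, z in cm, then the turn, a rotation vector about the tool's x, y, z in degrees, then the closure, from 0 (fully open) to 1 (shut). A call has 1 to 12 rows; each row is the pose to reach, as a shift and turn from the pose commanded when the call began, along the tool's axes at that moment; what a row does not reach only later rows make up. A row lasts 1/10 s, in which the tool goes at most 50 mm and 8.59 degrees, less where a joint would pass 70% of its speed; a pose out of reach is approached as far as the arm can. A call with a gripper value outside its range is refused whole. The fingers move at their own pace and stop on an object; "newtons" is the grip in N (left out, the last holds). Time passes only in rows, so rows that repeat a pose let the fingers close. It gives the time, the measured TCP pose, the force, the opening and the grip force at its end, in the units of the state.
- r.get_state(): the state, without advancing time (a new reading comes with each control period).
- r.snapshot(name): name is "scene" or "top" or "wrist"; returns a dict with "image" (480x640x3 uint8, red, green, blue), "fx", "fy", "cx", "cy" (pixels), "dist_coeffs" ([k1, k2, p1, p2, k3] as OpenCV has them; the pictures are not rectified), "pose" (4x4, takes a point from camera to world coordinates). Camera axes: x right, y up, looking along -z (the intrinsics and any distortion apply to the point x, -y, -z); pixel columns grow to the right and rows downward; lengths in m; the calibration is good to about 2 mm. A picture is of the moment at which its call begins. There is no depth.
- r.finish_job(): hands the job in; it is judged then, once.
The state is a dict: "clock": time; "q": joint angles; "qd": joint speeds; "joint_torque": joint torques, N m; "tool_pos": TCP position; "eef_rot": TCP orientation; "contact_force": force on the tool from outside, world axes, zero at the start; "moment": the same for the moment, N m; "opening": opening from 0.0 (shut) to 1.0 (fully open); "finger_force": force on a finger pad.
Only numpy, scipy, OpenCV 4.12 (cv2) and the standard library are available. Lean on these libraries where they do the work, as an engineer would, in place of code of your own. Each camera call takes 0.05 s, during which the arm holds its last target. There are 200 camera calls.

## Working session

There is one attempt and no reset: what is moved stays moved. The work goes in short steps, Python scripts to look and compute and a tool call to move; the robot and the scene stay as the last step left them, time stands still between calls to the robot, and variables do not carry over. Pictures are saved under pics/ and viewed, at most 14 in all, crops included, and the job is handed in when it is done.

Besides the shell and the picture viewer there is one more tool, called after "Emit:" by a JSON object that holds its "op" and its "data", one argument or row to a line. carry_out: Moves the arm, as the interface text tells. Its arguments: {"type":"object","properties":{"rows":{"type":"array"},"newtons":{"type":"number"}},"required":["rows"]}

```bash
ls; mkdir -p pics; cat > h.py <<'E'
import numpy as np, cv2
from scipy.spatial.transform import Rotation as R
from plant import r
def snap(n,f=None):
    s=r.snapshot(n)
    if f: cv2.imwrite('pics/'+f,s['image'][:,:,::-1])
    return s
def K(s): return np.array([[s['fx'],0,s['cx']],[0,s['fy'],s['cy']],[0,0,1.]])
def ray(s,uv):
    p=cv2.undistortPoints(np.array([[uv]],float),K(s),np.array(s['dist_coeffs'],float))[0,0]
    P=np.array(s['pose']); d=P[:3,:3]@np.array([p[0],-p[1],-1.]); return P[:3,3],d
def onz(s,uv,z):
    o,d=ray(s,uv); return o+d*(z-o[2])/d[2]
def proj(s,X):
    P=np.array(s['pose']); c=(np.atleast_2d(X)-P[:3,3])@P[:3,:3]; c=c*[1,-1,-1]
    return cv2.projectPoints(c,np.zeros(3),np.zeros(3),K(s),np.array(s['dist_coeffs'],float))[0][:,0]
E
python3 - <<'E'
from h import *
np.set_printoptions(precision=4,suppress=True)
for n in('scene','top'):
    s=snap(n,n+'1.png'); print(n,s['fx'],s['cx'],s['cy'],s['dist_coeffs'],np.array(s['pose']))
print(r.get_state(), r.grip_point_offset)
E
```

```text
pics
scene 516.6167305682676 317.67900108899386 239.4106160995511 [-0.0337  0.      0.      0.      0.    ] [[-0.7608  0.4991 -0.4148 -0.0506]
 [-0.649  -0.5859  0.4853  0.5596]
 [-0.0008  0.6384  0.7697  1.0255]
 [ 0.      0.      0.      1.    ]]
top 569.5991981176558 312.0879077105095 238.86041608977402 [-0.1191  0.      0.      0.      0.    ] [[-0.1055  0.9732 -0.2043  0.1859]
 [-0.9944 -0.1041  0.0179 -0.0283]
 [-0.0039  0.205   0.9787  1.4767]
 [ 0.      0.      0.      1.    ]]
{'clock': 0.1, 'q': array([ 1.2088,  0.6899, -0.1945,  1.5662,  0.1573,  0.9025, -0.2151]), 'qd': array([ 0.0002, -0.0013, -0.0006, -0.0021,  0.0011, -0.0011,  0.0007]), 'joint_torque': array([ -0.0033, -52.8504,  -1.2717, -15.3838,  -0.0526,   0.002 ,
         0.0001]), 'tool_pos': array([ 0.2407, -0.5762,  0.238 ]), 'eef_rot': array([ 0.9805,  0.1967, -0.0002, -0.0008]), 'contact_force': array([ 0.6321, -0.1898, -0.283 ]), 'moment': array([ 0.0132, -0.0059,  0.0216]), 'finger_force': 0.0, 'opening': 0.9992426622805933} 0.0187
```

View pics/scene1.png

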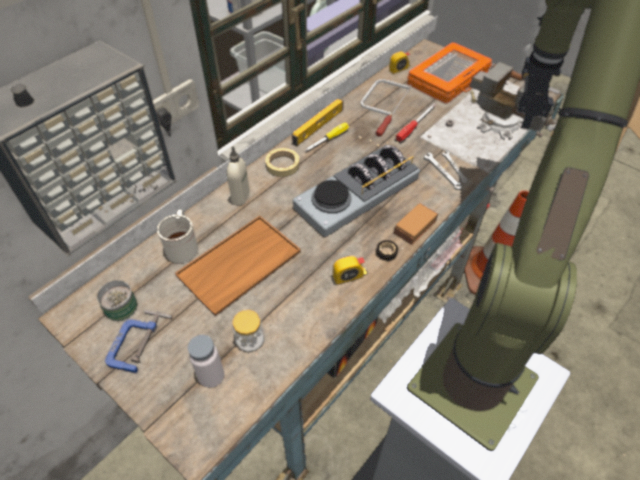

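View pics/top1.png

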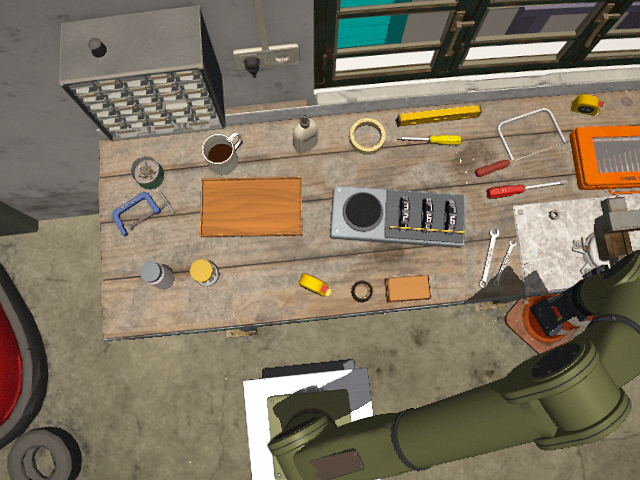

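Top view: coder around (398,214), tray around (251,207), bottle at (155,275), nut jar at (203,270). There is also an unclear grey bottle at (305,132) and a green tin at (147,172). I'll enlarge these.

```bash
python3 - <<'E'
import cv2,numpy as np
a=cv2.imread('pics/scene1.png');b=cv2.imread('pics/top1.png')
f=lambda i,x,y,w,h,W,H:cv2.resize(i[y:y+h,x:x+w],(W,H),interpolation=cv2.INTER_CUBIC)
t=np.hstack([f(a,205,130,80,100,240,300),f(a,90,265,80,100,240,300),f(b,260,90,107,100,320,300)])
u=np.hstack([f(b,325,180,150,70,560,300),f(a,180,300,80,100,240,300)])
cv2.imwrite('pics/c1.png',np.vstack([t,u]))
E
```

```text
(no output)
```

View pics/c1.png

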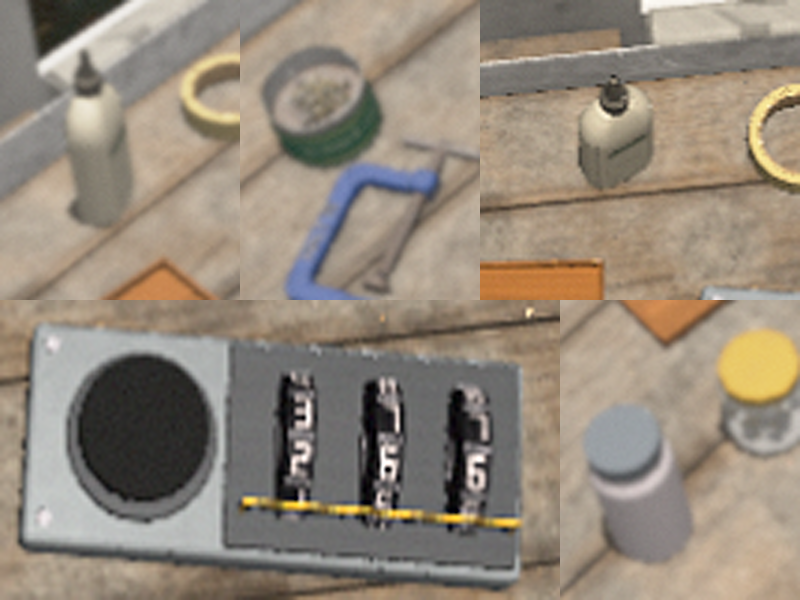

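Top crop: pad at about (364,210), wire from (390,227) to (464,232). The wheels read roughly 1/5/5 under the wire, to be checked close up. The grey bottle with a nozzle and the open green tin match no listed container, so only the bottle and the nut jar are present.

```bash
python3 - <<'E'
from h import *
np.set_printoptions(precision=4,suppress=True)
def mask(im,roi,lo,hi):
    h=cv2.cvtColor(im,cv2.COLOR_RGB2HSV); m=cv2.inRange(h,lo,hi); z=np.zeros_like(m); x,y,w,hh=roi; z[y:y+hh,x:x+w]=m[y:y+hh,x:x+w]; return z
def big(m):
    c=max(cv2.findContours(m,cv2.RETR_EXTERNAL,cv2.CHAIN_APPROX_NONE)[0],key=cv2.contourArea); return c
T=snap('top');S=snap('scene')
for s,n,pr,wr,jr,br,tr in((T,'top',(335,182,52,55),(385,215,85,25),(185,255,40,40),(138,255,40,40),(190,165,125,85)),(S,'scene',(305,170,50,45),(355,150,60,45),(225,305,45,35),(180,330,45,40),(165,205,145,115))):
    im=s['image']
    c=big(mask(im,pr,(0,0,0),(180,255,55))); e=cv2.fitEllipse(c); print(n,'pad',e,onz(s,e[0],.068))
    m=mask(im,wr,(18,120,100),(35,255,255)); p=np.argwhere(m)[:,::-1]; a=p[p[:,0].argmin()];b=p[p[:,0].argmax()]; A,B=onz(s,a,.072),onz(s,b,.072); print(' wire',a,b,A,B,(A+B)/2,np.linalg.norm(A-B))
    c=big(mask(im,jr,(18,110,80),(35,255,255))); e=cv2.fitEllipse(c); print(' jar lid',e,onz(s,e[0],.08))
    c=big(mask(im,tr,(5,130,60),(16,255,255))); q=cv2.minAreaRect(c); print(' tray',q,[onz(s,x,.014) for x in cv2.approxPolyDP(c,6,True)[:,0].astype(float)])
    if n=='top': c=big(mask(im,br,(95,25,60),(125,150,220)))
    else: c=big(mask(im,br,(90,25,60),(125,150,220)))
    e=cv2.fitEllipse(c); print(' cap',e,onz(s,e[0],.135))
E
```

```text
top pad ((362.88800048828125, 209.56207275390625), (32.8144416809082, 33.7092170715332), 84.06342315673828) [ 0.5423 -0.1913  0.068 ]
 wire [390 226] [464 232] [ 0.4913 -0.2539  0.072 ] [ 0.4558 -0.4403  0.072 ] [ 0.4735 -0.3471  0.072 ] 0.18972382259363327
 jar lid ((200.84181213378906, 270.0299072265625), (22.17245101928711, 22.707237243652344), 77.0992202758789) [0.4281 0.2301 0.08  ]
 tray ((250.5, 206.5), (59.0, 101.0), 90.0) [array([ 0.6609, -0.0404,  0.014 ]), array([0.6871, 0.2232, 0.014 ]), array([0.5304, 0.2385, 0.014 ]), array([ 0.5073, -0.0274,  0.014 ])]Traceback (most recent call last):
  File "<stdin>", line 14, in <module>
  File "<stdin>", line 6, in big
ValueError: max() iterable argument is empty
```

```bash
python3 - <<'E'
from h import *
np.set_printoptions(precision=4,suppress=True)
def mask(im,roi,lo,hi):
    h=cv2.cvtColor(im,cv2.COLOR_RGB2HSV); m=cv2.inRange(h,lo,hi); z=np.zeros_like(m); x,y,w,hh=roi; z[y:y+hh,x:x+w]=m[y:y+hh,x:x+w]; return z
def big(m): return max(cv2.findContours(m,cv2.RETR_EXTERNAL,cv2.CHAIN_APPROX_NONE)[0],key=cv2.contourArea)
T=snap('top');S=snap('scene')
h=cv2.cvtColor(T['image'],cv2.COLOR_RGB2HSV); print(h[262:290:3,150],h[274,140:175:4]); h=cv2.cvtColor(S['image'],cv2.COLOR_RGB2HSV); print(h[336:380:4,202])
s=S;im=S['image']
for nm,roi,lo,hi,z in(('pad',(305,170,50,45),(0,0,0),(180,255,55),.068),('lid',(225,305,45,35),(18,110,80),(35,255,255),.08)):
    e=cv2.fitEllipse(big(mask(im,roi,lo,hi))); print(nm,e,onz(s,e[0],z))
m=mask(im,(355,150,62,45),(18,120,100),(35,255,255)); p=np.argwhere(m)[:,::-1]; a=p[p[:,0].argmin()];b=p[p[:,0].argmax()]; A,B=onz(s,a,.072),onz(s,b,.072); print(' wire',a,b,A,B,(A+B)/2,np.linalg.norm(A-B))
c=big(mask(im,(165,205,145,115),(5,130,60),(16,255,255))); print([onz(s,x,.014) for x in cv2.approxPolyDP(c,6,True)[:,0].astype(float)])
st=r.get_state(); print(R.from_quat(st['eef_rot']).as_matrix())
W=snap('wrist','w0.png'); P=np.array(W['pose']); T=R.from_quat(st['eef_rot']).as_matrix(); print(T.T@(P[:3,3]-st['tool_pos']),T.T@P[:3,:3])
E
```

```text
[[108   8 159]
 [ 98   6 158]
 [ 75   7 156]
 [ 90   8 161]
 [107  11 160]
 [ 90   6 160]
 [ 84   8 161]
 [  7  27 214]
 [ 15  63 175]
 [ 16  53 159]] [[ 38   7 143]
 [ 83   6 157]
 [ 90   5 156]
 [ 98   6 159]
 [ 98   6 164]
 [113  20  52]
 [  4  28 137]
 [  0  19 107]
 [ 13  25  91]]
[[113  12 165]
 [102  16 164]
 [110  14 164]
 [103  14 163]
 [102  16 164]
 [107  13 142]
 [ 10   7 107]
 [  0  16 209]
 [  9  13 135]
 [176  14 130]
 [  0  12 127]]
pad ((331.2239074707031, 193.56884765625), (23.311925888061523, 30.822582244873047), 85.72843933105469) [ 0.5391 -0.1847  0.068 ]
lid ((246.14312744140625, 322.0201416015625), (23.66826629638672, 26.516033172607422), 73.03912353515625) [0.427  0.2327 0.08  ]
 wire [363 185] [404 161] [ 0.4932 -0.2602  0.072 ] [ 0.4644 -0.4083  0.072 ] [ 0.4788 -0.3343  0.072 ] 0.15093024876368355
[array([ 0.5139, -0.0248,  0.014 ]), array([ 0.6623, -0.0361,  0.014 ]), array([0.6805, 0.2269, 0.014 ]), array([0.5295, 0.238 , 0.014 ])]
[[ 0.9227  0.3856 -0.0002]
 [ 0.3856 -0.9227  0.0005]
 [ 0.     -0.0005 -1.    ]]
[ 0.0731 -0.     -0.1464] [[ 0.0002  0.9597  0.281 ]
 [ 1.     -0.0005  0.0008]
 [ 0.0009  0.281  -0.9597]]
```

```bash
cat >> h.py <<'E'
np.set_printoptions(precision=4,suppress=True)
def Rt(yaw,pitch=0):
    "tool down, tool x at world angle yaw; pitch deg >0 tips fingers toward tool x (hand back)"
    A=np.array([[np.cos(yaw),np.sin(yaw),0],[np.sin(yaw),-np.cos(yaw),0],[0,0,-1]]).astype(float)
    return R.from_matrix(A)*R.from_euler('y',pitch,degrees=True)
def rel(p,Rg):
    st=r.get_state(); c=R.from_quat(st['eef_rot'])
    print('t',round(st['clock'],2),'pos',st['tool_pos'],'shift cm',c.inv().apply(np.array(p)-st['tool_pos'])*100,'rot deg',(c.inv()*Rg).as_rotvec(degrees=True),'f',st['contact_force'],'open',round(st['opening'],3))
E
python3 -c "
from h import *
print(Rt(-.188,25).as_matrix())
rel([.40,-.33,.22],Rt(-.188,25))"
```

```text
[[ 0.8903 -0.1869  0.4152]
 [-0.1694 -0.9824 -0.079 ]
 [ 0.4226 -0.     -0.9063]]
t 0.35 pos [ 0.2409 -0.5766  0.2385] shift cm [ 24.1862 -16.6168   1.8581] rot deg [-7.3164 24.2898 32.9071] f [0.851  0.0908 0.8571] open 1.002
```

Emit:
{"op": "carry_out", "data": {
  "rows": [
    [[24.2, -16.6, 1.9], [-7.3, 24.3, 32.9], 0],
    [[24.2, -16.6, 1.9], [-7.3, 24.3, 32.9], 0],
    [[24.2, -16.6, 1.9], [-7.3, 24.3, 32.9], 0],
    [[24.2, -16.6, 1.9], [-7.3, 24.3, 32.9], 0],
    [[24.2, -16.6, 1.9], [-7.3, 24.3, 32.9], 0],
    [[24.2, -16.6, 1.9], [-7.3, 24.3, 32.9], 0],
    [[24.2, -16.6, 1.9], [-7.3, 24.3, 32.9], 0],
    [[24.2, -16.6, 1.9], [-7.3, 24.3, 32.9], 0],
    [[24.2, -16.6, 1.9], [-7.3, 24.3, 32.9], 0],
    [[24.2, -16.6, 1.9], [-7.3, 24.3, 32.9], 0]
  ]
}}

```text
clock: 1.35
tool_pos: [0.4008, -0.3317, 0.2219]
eef_rot: [0.972, -0.094, 0.215, 0.019]
contact_force: [-0.4, 1.1, -0.3]
opening: 0.998
finger_force: 0.0
```

```bash
python3 -c "
from h import *
rel([.40,-.33,.22],Rt(-.188,25)); snap('wrist','w1.png')"
```

```text
t 1.35 pos [ 0.4008 -0.3317  0.2219] shift cm [-0.1824 -0.1498  0.1263] rot deg [-0.0832  0.1148 -0.3194] f [-0.3717  1.0969 -0.2664] open 0.998
```

View pics/w1.png

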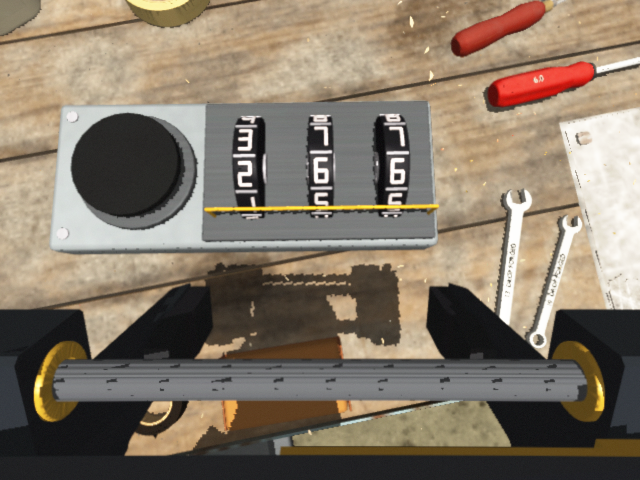

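Wrist view: the wire runs from (205,210) to (438,207). The wheels are at columns 249, 320 and 396, showing 3/2/1, 7/6/5 and 7/6/5 from top to bottom. I'll work out the angles from the bars.

```bash
cat > wh.py <<'E'
from h import *
from scipy.signal import find_peaks
def coder(s,zw=.072):
    h=cv2.cvtColor(s['image'],cv2.COLOR_RGB2HSV); m=cv2.inRange(h,(20,150,110),(32,255,255))
    n,l,st,ce=cv2.connectedComponentsWithStats(cv2.dilate(m,np.ones((3,9))))
    c=[i for i in range(1,n) if st[i,2]>4*st[i,3] and 100<st[i,2]<350]
    i=max(c,key=lambda i:st[i,2]); p=np.argwhere((l==i)&(m>0))[:,::-1]
    a=p[p[:,0]<p[:,0].min()+6].mean(0); b=p[p[:,0]>p[:,0].max()-6].mean(0); a[0]=p[:,0].min(); b[0]=p[:,0].max()
    A,B=onz(s,a,zw),onz(s,b,zw); return A,B,a,b
def wheelangle(s,C,yh,target):
    """rim profile: sample brightness along cylinder at bar columns; phi from top toward robot"""
    g=cv2.cvtColor(s['image'],cv2.COLOR_RGB2GRAY).astype(np.float32); xh=np.array([yh[1],-yh[0],0])
    ph=np.radians(np.arange(-60,62,.5)); prof=[]
    for o in (-.008,-.004,0,.004,.008):
        X=C+o*yh+.045*(np.cos(ph)[:,None]*[0,0,1]-np.sin(ph)[:,None]*xh)
        uv=proj(s,X).astype(np.float32); prof.append(cv2.remap(g,uv[:,:1],uv[:,1:],cv2.INTER_LINEAR)[:,0])
    return np.degrees(ph),np.min(prof,0)
E
python3 - <<'E'
from wh import *
s=snap('wrist'); A,B,a,b=coder(s); print(A,B,a,b,np.linalg.norm(A-B))
yh=(A-B)/np.linalg.norm(A-B); yh[2]=0; print('yaw',np.arctan2(-yh[0],yh[1]))
xh=np.array([yh[1],-yh[0],0]); M=(A+B)/2+.042*xh; M[2]=.045; print('mid',M)
for n,k in (('L',1),('M',0),('R',-1)):
    ph,p=wheelangle(s,M+.06*k*yh,yh,0); pk=find_peaks(p,height=90,distance=15)[0]; print(n,ph[pk],p[pk])
h=cv2.cvtColor(s['image'],cv2.COLOR_RGB2HSV); m=cv2.inRange(h,(0,0,0),(180,255,50)); m[240:]=0;m[:,:60]=0;m[:,190:]=0
c=max(cv2.findContours(m,0,1)[0],key=cv2.contourArea); e=cv2.fitEllipse(c); P=onz(s,e[0],.068); print('pad',e,P,'rel',(P-M)@xh,(P-M)@yh)
print(proj(s,M+np.array([[0,0,.045]])+.06*yh*np.array([[1],[0],[-1]])))
E
```

```text
[ 0.4921 -0.253   0.072 ] [ 0.4579 -0.4403  0.072 ] [204.     209.3043] [438.    206.381] 0.1903940916739814
yaw -0.1802882183992455
mid [ 0.5163 -0.3541  0.045 ]
L [-32.5   3.5  40.5] [144.5078 200.5654 171.6953]
M [-36.   1.  38.] [156.6016 213.4863 183.3672]
R [-33.    3.   39.5] [153.8516 215.5605 177.0156]
pad ((127.0810546875, 165.22645568847656), (101.94953918457031, 110.37236785888672), 88.03123474121094) [ 0.5428 -0.1944  0.068 ] rel -0.0025746792552412616 0.16188877661544743
[[243.793  151.3817]
 [320.2508 150.4387]
 [396.7846 149.414 ]]
```

```bash
python3 - <<'E'
from wh import *
im=cv2.imread('pics/w1.png'); g=cv2.cvtColor(im,cv2.COLOR_BGR2GRAY)
for row in (130,142,150,168,185): 
    d=(g[row,205:435]<45).astype(int); e=np.diff(np.r_[0,d,0]); a=np.where(e==1)[0]+205;b=np.where(e==-1)[0]+205; print(row,[(x,y) for x,y in zip(a,b) if y-x>1])
cv2.imwrite('pics/c2.png',cv2.resize(im[95:255,195:445],None,fx=3.2,fy=3.2,interpolation=cv2.INTER_CUBIC))
E
```

```text
130 [(np.int64(235), np.int64(238)), (np.int64(254), np.int64(265)), (np.int64(308), np.int64(314)), (np.int64(329), np.int64(332)), (np.int64(374), np.int64(389)), (np.int64(404), np.int64(407))]
142 [(np.int64(234), np.int64(247)), (np.int64(253), np.int64(265)), (np.int64(308), np.int64(323)), (np.int64(329), np.int64(333)), (np.int64(375), np.int64(399)), (np.int64(406), np.int64(408))]
150 [(np.int64(233), np.int64(237)), (np.int64(252), np.int64(265)), (np.int64(374), np.int64(386))]
168 [(np.int64(239), np.int64(241)), (np.int64(257), np.int64(262)), (np.int64(380), np.int64(387))]
185 [(np.int64(235), np.int64(238)), (np.int64(253), np.int64(265)), (np.int64(308), np.int64(321)), (np.int64(376), np.int64(394)), (np.int64(395), np.int64(408))]
```

View pics/c2.png

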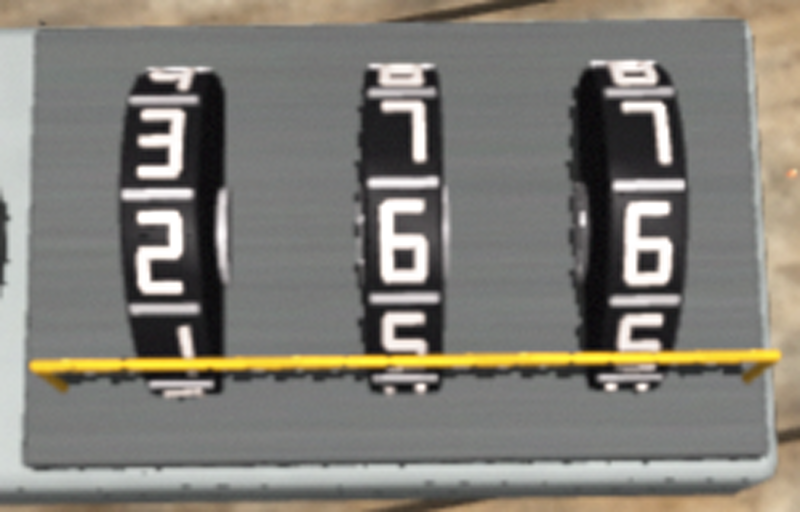

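The left, middle and right wheels read 1, 5 and 5. So I'll turn L by +108°, M by about +73° and R by −108°, pinching the sides and swinging about the axis.

```bash
cat >> wh.py <<'E'
YH=np.array([.1793,.9838,0]);XH=np.array([.9838,-.1793,0]);M=np.array([.5163,-.3541,.045])
C=dict(L=M+.06*YH,M=M,R=M-.06*YH)
def at(w,phi,rho):
    p=np.radians(phi); return C[w]+rho*(np.cos(p)*np.array([0,0,1])-np.sin(p)*XH), Rt(-.1803,phi)
E
python3 -c "
from wh import *
rel(*at('L',-27,.12)); rel(*at('L',-27,.02))"
```

```text
t 1.45 pos [ 0.4007 -0.3319  0.2219] shift cm [12.609  -6.0673 13.5817] rot deg [ -0.1999 -51.887   -0.6726] f [ 0.0503 -0.5495 -0.3555] open 0.998
t 1.45 pos [ 0.4007 -0.3319  0.2219] shift cm [ 4.7414 -5.9873 19.7538] rot deg [ -0.1999 -51.887   -0.6726] f [ 0.0503 -0.5495 -0.3555] open 0.998
```

Emit:
{"op": "carry_out", "data": {
  "rows": [
    [[12.6, -6.1, 10], [0, -20, -0.7], 0.5],
    [[12.6, -6.1, 13.6], [-0.2, -51.9, -0.7], 0.5],
    [[12.6, -6.1, 13.6], [-0.2, -51.9, -0.7], 0.5],
    [[12.6, -6.1, 13.6], [-0.2, -51.9, -0.7], 0.5],
    [[12.6, -6.1, 13.6], [-0.2, -51.9, -0.7], 0.5],
    [[12.6, -6.1, 13.6], [-0.2, -51.9, -0.7], 0.5],
    [[12.6, -6.1, 13.6], [-0.2, -51.9, -0.7], 0.5],
    [[12.6, -6.1, 13.6], [-0.2, -51.9, -0.7], 0.5],
    [[12.6, -6.1, 13.6], [-0.2, -51.9, -0.7], 0.5],
    [[12.6, -6.1, 13.6], [-0.2, -51.9, -0.7], 0.5]
  ]
}}

```text
clock: 2.45
tool_pos: [0.581, -0.303, 0.1487]
eef_rot: [0.968, -0.085, -0.234, -0.02]
contact_force: [0.6, 0.4, -0.3]
opening: 0.5
finger_force: 0.0
```

```bash
python3 -c "
from wh import *
rel(*at('L',-27,.02)); print(r.get_state()['q'])"
```

```text
t 2.45 pos [ 0.581  -0.303   0.1487] shift cm [-0.1232  0.1572  9.714 ] rot deg [0.205  0.1689 0.1962] f [ 0.5739  0.4199 -0.3363] open 0.5
[ 0.1415  1.1691  0.6662  1.0271 -0.4192  1.5447 -1.0439]
```

Emit:
{"op": "carry_out", "data": {
  "rows": [
    [[-0.1, 0.2, 4], [0, 0, 0], 0.5],
    [[-0.1, 0.2, 8], [0, 0, 0], 0.5],
    [[-0.1, 0.2, 9.7], [0, 0, 0], 0.5],
    [[-0.1, 0.2, 9.7], [0, 0, 0], 0.5],
    [[-0.1, 0.2, 9.7], [0, 0, 0], 1],
    [[-0.1, 0.2, 9.7], [0, 0, 0], 1],
    [[-0.1, 0.2, 9.7], [0, 0, 0], 1],
    [[-0.1, 0.2, 9.7], [0, 0, 0], 1],
    [[-0.1, 0.2, 9.7], [0, 0, 0], 1]
  ],
  "newtons": 15
}}

```text
clock: 3.35
tool_pos: [0.5371, -0.2976, 0.0668]
eef_rot: [0.969, -0.085, -0.232, -0.019]
contact_force: [2.5, 0.4, 6.0]
opening: 0.227
finger_force: 15.0
```

```bash
python3 -c "
from wh import *
rel(*at('L',-27,.02)); 
for n in range(1,13):
  for t in (54,73):
    pass
for d in range(8,60,8): a=np.radians(d); print(d,-2*np.sin(a),2-2*np.cos(a))
a=np.radians(54); print(-2*np.sin(a),2-2*np.cos(a))"
```

```text
t 3.35 pos [ 0.5371 -0.2976  0.0668] shift cm [ 0.0619 -0.0741  0.4102] rot deg [ 0.2402 -0.1079  0.2421] f [2.4625 0.409  6.0191] open 0.227
8 -0.2783462019201309 0.019463862516859276
16 -0.5512747116339983 0.07747660812336221
24 -0.8134732861516004 0.17290908471479827
32 -1.0598385284664098 0.3039038076871481
40 -1.2855752193730785 0.467911113762044
48 -1.4862896509547885 0.6617387872822835
56 -1.6580751451100835 0.8816141930585064
-1.618033988749895 0.8244294954150537
```

Emit:
{"op": "carry_out", "data": {
  "rows": [
    [[0, 0, -0.3], [0, 0, 0], 1],
    [[-0.32, 0, -0.28], [0, 8, 0], 1],
    [[-0.63, 0, -0.21], [0, 16, 0], 1],
    [[-0.94, 0, -0.1], [0, 24, 0], 1],
    [[-1.22, 0, 0.05], [0, 32, 0], 1],
    [[-1.48, 0, 0.24], [0, 40, 0], 1],
    [[-1.71, 0, 0.46], [0, 48, 0], 1],
    [[-1.86, 0, 0.65], [0, 54, 0], 1],
    [[-1.86, 0, 0.65], [0, 54, 0], 1],
    [[-1.86, 0, 0.65], [0, 54, 0], 1]
  ]
}}

```text
clock: 4.35
tool_pos: [0.5469, -0.3307, 0.1108]
eef_rot: [0.977, -0.083, 0.195, -0.002]
contact_force: [0.7, -0.4, 0.4]
opening: 0.007
finger_force: 0.0
```

```bash
python3 -c "
from wh import *
rel(*at('L',27,.023)); s=snap('wrist','w2.png')"
```

```text
t 4.35 pos [ 0.5469 -0.3307  0.1108] shift cm [-5.0803 -3.0474  2.9313] rot deg [-2.2908  4.606   0.0889] f [ 0.7218 -0.414   0.3988] open 0.007
```

View pics/w2.png

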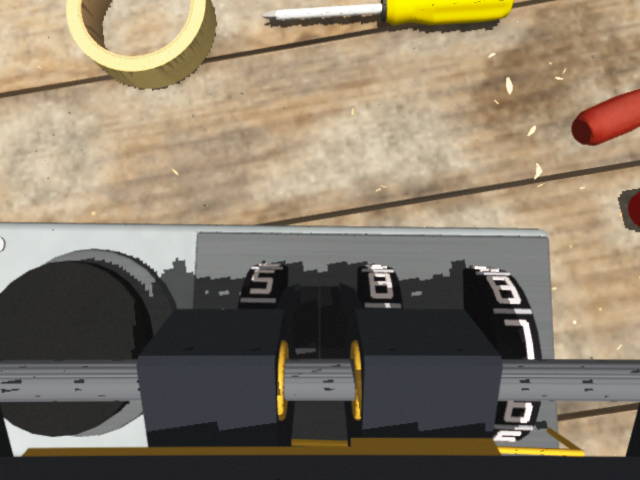

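Emit:
{"op": "carry_out", "data": {
  "rows": [
    [[0, 0, 0], [0, 0, 0], 0.5],
    [[0, 0, 0], [0, 0, 0], 0.5]
  ]
}}

```text
clock: 4.6
tool_pos: [0.5481, -0.3264, 0.11]
eef_rot: [0.978, -0.08, 0.194, -0.003]
contact_force: [0.4, 0.3, 0.3]
opening: 0.168
finger_force: 0.0
```

```bash
python3 -c "
from wh import *
rel(*at('L',27,.023)); st=r.get_state(); print(st['q'],st['qd'],st['joint_torque'])"
```

```text
t 4.6 pos [ 0.5481 -0.3264  0.11  ] shift cm [-5.0656 -2.6313  2.8389] rot deg [-2.5311  4.7314  0.4131] f [0.3794 0.3199 0.271 ] open 0.168
[ 0.6789  0.8144 -0.2025  1.9678 -0.9995  0.0437 -0.1762] [ 0.0005  0.0022 -0.0072  0.0042 -0.0001 -0.0055  0.002 ] [  0.5076 -51.1575  -1.7606  -8.5079  -0.068   -0.1415  -0.0097]
```

The arm hit its lower limit on joint 6 (0.04) and could not tip the fingers further away, so I'll work in the pitch range −38..0 with one-digit strokes. First I'll recentre above the wheels and re-measure.

```bash
cat >> wh.py <<'E'
def view():
    return M-.06*XH+np.array([0,0,.175]), Rt(-.1803,0)
def read(save=None):
    s=snap('wrist',save)
    for n in 'LMR':
        ph,p=wheelangle(s,C[n],YH,0); pk=find_peaks(p,height=110,distance=15)[0]; print(n,ph[pk],p[pk],'frac under wire(half-int bars): ',(57.3-ph[pk])/36%1)
E
python3 -c "
from wh import *
rel(*view()); print(view()[0])"
```

```text
t 4.6 pos [ 0.5481 -0.3264  0.11  ] shift cm [ -3.8478   2.6655 -13.585 ] rot deg [ -2.379  -22.2641   0.9985] f [0.3794 0.3199 0.271 ] open 0.168
[ 0.4573 -0.3433  0.22  ]
```

Emit:
{"op": "carry_out", "data": {
  "rows": [
    [[0, 0, -5], [0, 0, 0], 0.5],
    [[0, 0, -10], [0, -6, 0], 0.5],
    [[-3.8, 2.7, -13.6], [-2.4, -22.3, 1], 0.5],
    [[-3.8, 2.7, -13.6], [-2.4, -22.3, 1], 0.5],
    [[-3.8, 2.7, -13.6], [-2.4, -22.3, 1], 0.5],
    [[-3.8, 2.7, -13.6], [-2.4, -22.3, 1], 0.5],
    [[-3.8, 2.7, -13.6], [-2.4, -22.3, 1], 0.5],
    [[-3.8, 2.7, -13.6], [-2.4, -22.3, 1], 0.5]
  ]
}}

```text
clock: 5.4
tool_pos: [0.4561, -0.3433, 0.2195]
eef_rot: [0.996, -0.091, -0.0, -0.001]
contact_force: [-0.0, -0.0, 0.2]
opening: 0.501
finger_force: 0.0
```

```bash
python3 -c "
from wh import *
rel(*view()); print(r.get_state()['q']); rel(*at('L',-38,.12));read('w3.png')"
```

```text
t 5.4 pos [ 0.4561 -0.3433  0.2195] shift cm [ 0.1197 -0.0218 -0.0494] rot deg [-0.1568  0.0345 -0.0973] f [-0.0259 -0.0423  0.2489] open 0.501
[ 0.2152  0.7241  0.6273  1.7768 -0.5591  0.828  -0.6389]
t 5.4 pos [ 0.4561 -0.3433  0.2195] shift cm [13.5022 -6.0229  8.0029] rot deg [ -0.1832 -37.9654  -0.0417] f [-0.0259 -0.0423  0.2489] open 0.501
L [] [] frac under wire(half-int bars):  []
M [] [] frac under wire(half-int bars):  []
R [-33.    3.5] [193.9688 111.1582] frac under wire(half-int bars):  [0.5083 0.4944]
```

View pics/w3.png

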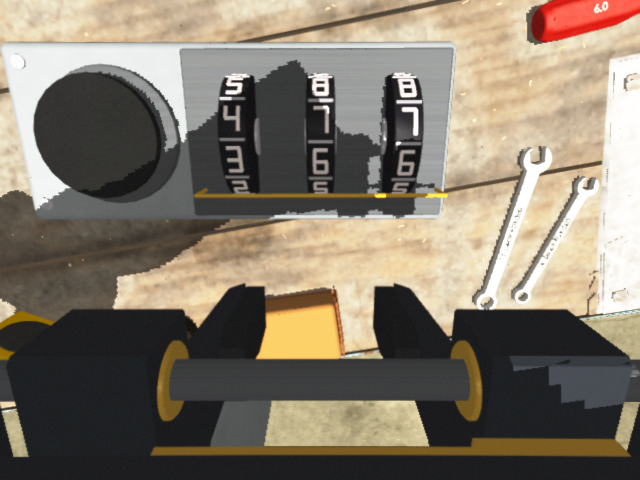

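The view shows L rolled on to about 2 (digit rows 5/4/3/2), with M and R still at 5.

```bash
sed -i "s/find_peaks(p,height=110,distance=15)\[0\]/find_peaks(p,prominence=0.3*p.max(),distance=30)[0]/" wh.py; sed -i "s/,p\[pk\],'frac.*$/,p[pk],'frac',((57.3-ph[pk])\/36+.5)%1)/" wh.py; tail -4 wh.py; python3 -c "
from wh import *
read()
for w in 'LMR': rel(*at(w,-38,.12))"
```

```text
def read(save=None):
    s=snap('wrist',save)
    for n in 'LMR':
        ph,p=wheelangle(s,C[n],YH,0); pk=find_peaks(p,prominence=0.3*p.max(),distance=30)[0]; print(n,ph[pk],p[pk],'frac',((57.3-ph[pk])/36+.5)%1)
L [-37.   -0.5  36.5] [ 90.75   101.3818  94.5   ] frac [0.1194 0.1056 0.0778]
M [-35.    1.5  38. ] [ 99.7812 101.5391  87.5898] frac [0.0639 0.05   0.0361]
R [-33.5   3.5  39.5] [206.1016 108.5098  95.6758] frac [0.0222 0.9944 0.9944]
t 5.5 pos [ 0.4558 -0.3441  0.2199] shift cm [13.5078 -6.1231  8.043 ] rot deg [ -0.1898 -37.9777  -0.1275] f [ 0.1678 -0.4104  0.4007] open 0.503
t 5.5 pos [ 0.4558 -0.3441  0.2199] shift cm [13.5267 -0.1231  8.0288] rot deg [ -0.1898 -37.9777  -0.1275] f [ 0.1678 -0.4104  0.4007] open 0.503
t 5.5 pos [ 0.4558 -0.3441  0.2199] shift cm [13.5456  5.8769  8.0146] rot deg [ -0.1898 -37.9777  -0.1275] f [ 0.1678 -0.4104  0.4007] open 0.503
```

```bash
python3 -c "
from wh import *
rel(*at('L',-40,.11));rel(*at('L',-40,.024))"
```

```text
t 5.5 pos [ 0.4558 -0.3441  0.2199] shift cm [13.1909 -6.1197  9.0728] rot deg [ -0.1924 -39.9777  -0.1244] f [ 0.1678 -0.4104  0.4007] open 0.503
t 5.5 pos [ 0.4558 -0.3441  0.2199] shift cm [ 7.6655 -6.0867 15.6629] rot deg [ -0.1924 -39.9777  -0.1244] f [ 0.1678 -0.4104  0.4007] open 0.503
```

Emit:
{"op": "carry_out", "data": {
  "rows": [
    [[5, -2.5, 2], [0, -8.5, 0], 0.5],
    [[10, -5, 5], [0, -17, 0], 0.5],
    [[13.2, -6.1, 8], [0, -25.5, 0], 0.5],
    [[13.2, -6.1, 9.1], [-0.2, -34, 0], 0.5],
    [[13.2, -6.1, 9.1], [-0.2, -40, 0], 0.5],
    [[13.2, -6.1, 9.1], [-0.2, -40, 0], 0.5],
    [[13.2, -6.1, 9.1], [-0.2, -40, 0], 0.5],
    [[10.4, -6.1, 12.4], [-0.2, -40, 0], 0.5],
    [[8.3, -6.1, 14.9], [-0.2, -40, 0], 0.5],
    [[7.7, -6.1, 15.7], [-0.2, -40, 0], 0.5],
    [[7.7, -6.1, 15.7], [-0.2, -40, 0], 0.5]
  ]
}}

```text
clock: 6.6
tool_pos: [0.5419, -0.2979, 0.0639]
eef_rot: [0.936, -0.087, -0.341, -0.031]
contact_force: [1.3, -0.2, 0.4]
opening: 0.498
finger_force: 0.0
```

```bash
python3 -c "
from wh import *
rel(*at('L',-40,.024)); print(r.get_state()['q'])
for d in range(6,43,6): a=np.radians(d); print(d,-2.4*np.sin(a),2.4-2.4*np.cos(a))
a=np.radians(38); print(-2.4*np.sin(a),2.4-2.4*np.cos(a))"
```

```text
t 6.6 pos [ 0.5419 -0.2979  0.0639] shift cm [ 0.0619 -0.0143  0.0185] rot deg [-0.0943  0.0307 -0.2065] f [ 1.2668 -0.2449  0.3658] open 0.498
[ 0.1603  1.355   0.6662  0.9401 -0.4006  1.6578 -1.0664]
6 -0.2508683118423683 0.013147451116144016
12 -0.4989880579626224 0.052445758238866436
18 -0.7416407864998737 0.1174643608916317
24 -0.9761679433819205 0.20749090165775774
30 -1.1999999999999997 0.3215390309173469
36 -1.4106846055019355 0.4583592135001262
42 -1.6059134552612597 0.6164524188542537
-1.47758754078158 0.5087741913438675
```

Emit:
{"op": "carry_out", "data": {
  "rows": [
    [[0, 0, 0], [0, 0, 0], 1],
    [[0, 0, 0], [0, 0, 0], 1],
    [[0, 0, 0], [0, 0, 0], 1],
    [[0, 0, 0], [0, 0, 0], 1],
    [[-0.25, 0, 0.01], [0, 6, 0], 1],
    [[-0.5, 0, 0.05], [0, 12, 0], 1],
    [[-0.74, 0, 0.12], [0, 18, 0], 1],
    [[-0.98, 0, 0.21], [0, 24, 0], 1],
    [[-1.2, 0, 0.32], [0, 30, 0], 1],
    [[-1.41, 0, 0.46], [0, 36, 0], 1],
    [[-1.48, 0, 0.51], [0, 38, 0], 1],
    [[-1.48, 0, 0.51], [0, 38, 0], 1]
  ],
  "newtons": 25
}}

```text
clock: 7.8
tool_pos: [0.5292, -0.2962, 0.07]
eef_rot: [0.996, -0.091, -0.016, -0.0]
contact_force: [-0.5, -0.5, 3.5]
opening: 0.225
finger_force: 25.0
```

```bash
python3 -c "
from wh import *
rel(*at('L',-2,.024)); print(r.get_state()['q'])"
```

```text
t 7.8 pos [ 0.5292 -0.2962  0.07  ] shift cm [-0.1455 -0.0697  0.1101] rot deg [ 0.1472 -0.1152 -0.1184] f [-0.4877 -0.5465  3.4571] open 0.225
[ 0.1637  0.9741  0.4982  1.7307 -0.6876  0.6507 -0.7009]
```

Emit:
{"op": "carry_out", "data": {
  "rows": [
    [[0, 0, 0], [0, 0, 0], 0.5],
    [[0, 0, 0], [0, 0, 0], 0.5],
    [[0, 0, 0], [0, 0, 0], 0.5],
    [[0.25, 0, 0.01], [0, -6, 0], 0.5],
    [[0.5, 0, 0.05], [0, -12, 0], 0.5],
    [[0.74, 0, 0.12], [0, -18, 0], 0.5],
    [[0.98, 0, 0.21], [0, -24, 0], 0.5],
    [[1.2, 0, 0.32], [0, -30, 0], 0.5],
    [[1.41, 0, 0.46], [0, -36, 0], 0.5],
    [[1.48, 0, 0.51], [0, -38, 0], 0.5],
    [[1.48, 0, 0.51], [0, -38, 0], 0.5]
  ]
}}

```text
clock: 8.9
tool_pos: [0.5435, -0.2981, 0.061]
eef_rot: [0.935, -0.085, -0.342, -0.03]
contact_force: [-1.0, 0.6, -1.0]
opening: 0.497
finger_force: 0.0
```

```bash
python3 -c "
from wh import *
rel(*at('L',-40,.024)); print(r.get_state()['q'])"
```

```text
t 8.9 pos [ 0.5435 -0.2981  0.061 ] shift cm [-0.2523  0.001  -0.0939] rot deg [ 0.1505  0.1627 -0.0494] f [-1.0314  0.5996 -0.9641] open 0.497
[ 0.1598  1.3623  0.6674  0.9297 -0.4007  1.6615 -1.0671]
```

Emit:
{"op": "carry_out", "data": {
  "rows": [
    [[0, 0, 0], [0, 0, 0], 1],
    [[0, 0, 0], [0, 0, 0], 1],
    [[0, 0, 0], [0, 0, 0], 1],
    [[0, 0, 0], [0, 0, 0], 1],
    [[-0.25, 0, 0.01], [0, 6, 0], 1],
    [[-0.5, 0, 0.05], [0, 12, 0], 1],
    [[-0.74, 0, 0.12], [0, 18, 0], 1],
    [[-0.98, 0, 0.21], [0, 24, 0], 1],
    [[-1.2, 0, 0.32], [0, 30, 0], 1],
    [[-1.41, 0, 0.46], [0, 36, 0], 1],
    [[-1.48, 0, 0.51], [0, 38, 0], 1],
    [[-1.48, 0, 0.51], [0, 38, 0], 1]
  ]
}}

```text
clock: 10.1
tool_pos: [0.5283, -0.296, 0.0699]
eef_rot: [0.996, -0.091, -0.017, -0.0]
contact_force: [-0.9, -1.0, 0.1]
opening: 0.222
finger_force: 25.0
```

Emit:
{"op": "carry_out", "data": {
  "rows": [
    [[0, 0, 0], [0, 0, 0], 0.5],
    [[0, 0, 0], [0, 0, 0], 0.5],
    [[0, 0, 0], [0, 0, 0], 0.5],
    [[0, 0, -5], [0, 2, 0], 0.5],
    [[-3, 3, -10], [0, 2, 0], 0.5],
    [[-6, 6, -15], [0, 2, 0], 0.5],
    [[-6, 6, -15], [0, 2, 0], 0.5],
    [[-6, 6, -15], [0, 2, 0], 0.5]
  ]
}}

```text
clock: 10.9
tool_pos: [0.4631, -0.349, 0.2254]
eef_rot: [0.996, -0.093, 0.002, 0.004]
contact_force: [-0.8, -0.2, 0.0]
opening: 0.504
finger_force: 0.0
```

```bash
python3 -c "
from wh import *
rel(*view()); read();rel(*at('M',-40,.11));rel(*at('M',-40,.024));rel(*at('R',-2,.11));rel(*at('R',-2,.024))"
```

```text
t 10.9 pos [ 0.4631 -0.349   0.2254] shift cm [-0.6817 -0.4481  0.5322] rot deg [ 0.4663 -0.2783 -0.3654] f [-0.8356 -0.2177  0.0456] open 0.504
L [-33.    3.5  39. ] [84.6973 87.3984 83.6328] frac [0.0083 0.9944 0.0083]
M [-34.5   1.5  38. ] [96.625  93.0664 79.1475] frac [0.05   0.05   0.0361]
R [-33.    3.5  39. ] [180.4189 104.125   90.5   ] frac [0.0083 0.9944 0.0083]
t 10.95 pos [ 0.4645 -0.3461  0.223 ] shift cm [12.2827 -0.2223  9.4075] rot deg [  0.1872 -40.1576  -0.2621] f [-0.2428  1.3533  0.2975] open 0.496
t 10.95 pos [ 0.4645 -0.3461  0.223 ] shift cm [ 6.7366 -0.2348 15.9802] rot deg [  0.1872 -40.1576  -0.2621] f [-0.2428  1.3533  0.2975] open 0.496
t 10.95 pos [ 0.4645 -0.3461  0.223 ] shift cm [5.6218 5.8103 6.8496] rot deg [ 0.257  -2.1577 -0.183 ] f [-0.2428  1.3533  0.2975] open 0.496
t 10.95 pos [ 0.4645 -0.3461  0.223 ] shift cm [ 5.298   5.7723 15.4434] rot deg [ 0.257  -2.1577 -0.183 ] f [-0.2428  1.3533  0.2975] open 0.496
```

L is at 4.00. Next is M, with two strokes of 37°.

Emit:
{"op": "carry_out", "data": {
  "rows": [
    [[5, -0.2, 2], [0, -8.5, 0], 0.5],
    [[10, -0.2, 5], [0, -17, 0], 0.5],
    [[12.3, -0.2, 8], [0, -25.5, 0], 0.5],
    [[12.3, -0.2, 9.4], [0.2, -34, -0.2], 0.5],
    [[12.3, -0.2, 9.4], [0.2, -40, -0.2], 0.5],
    [[12.3, -0.2, 9.4], [0.2, -40, -0.2], 0.5],
    [[12.3, -0.2, 9.4], [0.2, -40, -0.2], 0.5],
    [[9.4, -0.2, 12.7], [0.2, -40, -0.2], 0.5],
    [[7.3, -0.2, 15.2], [0.2, -40, -0.2], 0.5],
    [[6.7, -0.2, 16], [0.2, -40, -0.2], 0.5],
    [[6.7, -0.2, 16], [0.2, -40, -0.2], 0.5]
  ]
}}

```text
clock: 12.05
tool_pos: [0.5291, -0.3527, 0.0607]
eef_rot: [0.936, -0.084, -0.341, -0.033]
contact_force: [0.9, 0.0, -0.5]
opening: 0.5
finger_force: 0.0
```

```bash
python3 -c "
from wh import *
rel(*at('M',-40,.024)); print(r.get_state()['q'])"
```

```text
t 12.05 pos [ 0.5291 -0.3527  0.0607] shift cm [ 0.0602  0.3636 -0.402 ] rot deg [-0.2064  0.1058  0.1344] f [ 0.9237  0.0281 -0.452 ] open 0.5
[ 0.2427  1.3801  0.6694  0.8668 -0.3724  1.6803 -1.0199]
```

Emit:
{"op": "carry_out", "data": {
  "rows": [
    [[0.06, 0.36, -0.4], [0, 0, 0], 0.5],
    [[0.06, 0.36, -0.4], [0, 0, 0], 1],
    [[0.06, 0.36, -0.4], [0, 0, 0], 1],
    [[0.06, 0.36, -0.4], [0, 0, 0], 1],
    [[0.06, 0.36, -0.4], [0, 0, 0], 1],
    [[-0.25, 0.36, -0.37], [0, 7.4, 0], 1],
    [[-0.55, 0.36, -0.32], [0, 14.8, 0], 1],
    [[-0.85, 0.36, -0.22], [0, 22.2, 0], 1],
    [[-1.13, 0.36, -0.1], [0, 29.6, 0], 1],
    [[-1.38, 0.36, 0.08], [0, 37, 0], 1],
    [[-1.38, 0.36, 0.08], [0, 37, 0], 1],
    [[-1.38, 0.36, 0.08], [0, 37, 0], 1]
  ]
}}

```text
clock: 13.25
tool_pos: [0.5155, -0.3547, 0.0697]
eef_rot: [0.995, -0.09, -0.03, -0.006]
contact_force: [-7.9, 6.3, 9.2]
opening: 0.225
finger_force: 25.0
```

Emit:
{"op": "carry_out", "data": {
  "rows": [
    [[0, 0, 0], [0, 0, 0], 0.5],
    [[0, 0, 0], [0, 0, 0], 0.5],
    [[0, 0, 0], [0, 0, 0], 0.5],
    [[0.31, 0, 0.02], [0, -7.4, 0], 0.5],
    [[0.61, 0, 0.08], [0, -14.8, 0], 0.5],
    [[0.91, 0, 0.18], [0, -22.2, 0], 0.5],
    [[1.19, 0, 0.31], [0, -29.6, 0], 0.5],
    [[1.44, 0, 0.48], [0, -37, 0], 0.5],
    [[1.44, 0, 0.48], [0, -37, 0], 0.5],
    [[1.44, 0, 0.48], [0, -37, 0], 0.5]
  ]
}}

```text
clock: 14.25
tool_pos: [0.5328, -0.3596, 0.0623]
eef_rot: [0.936, -0.083, -0.341, -0.031]
contact_force: [-1.0, -0.7, 0.4]
opening: 0.497
finger_force: 0.0
```

```bash
python3 -c "
from wh import *
rel(*at('M',-40,.024)); print(r.get_state()['q'])"
```

```text
t 14.25 pos [ 0.5328 -0.3596  0.0623] shift cm [-0.2037 -0.2411  0.0355] rot deg [ 0.0462 -0.0044  0.1243] f [-1.0486 -0.6785  0.3579] open 0.497
[ 0.2532  1.3867  0.671   0.8349 -0.3692  1.6972 -1.0221]
```

Emit:
{"op": "carry_out", "data": {
  "rows": [
    [[0, 0, 0], [0, 0, 0], 1],
    [[0, 0, 0], [0, 0, 0], 1],
    [[0, 0, 0], [0, 0, 0], 1],
    [[0, 0, 0], [0, 0, 0], 1],
    [[-0.31, 0, 0.02], [0, 7.4, 0], 1],
    [[-0.61, 0, 0.08], [0, 14.8, 0], 1],
    [[-0.91, 0, 0.18], [0, 22.2, 0], 1],
    [[-1.19, 0, 0.31], [0, 29.6, 0], 1],
    [[-1.44, 0, 0.48], [0, 37, 0], 1],
    [[-1.44, 0, 0.48], [0, 37, 0], 1],
    [[-1.44, 0, 0.48], [0, 37, 0], 1]
  ]
}}

```text
clock: 15.35
tool_pos: [0.5157, -0.3547, 0.0704]
eef_rot: [0.996, -0.09, -0.03, -0.006]
contact_force: [-7.4, 5.4, 9.7]
opening: 0.226
finger_force: 25.0
```

Emit:
{"op": "carry_out", "data": {
  "rows": [
    [[0, 0, 0], [0, 0, 0], 0.5],
    [[0, 0, 0], [0, 0, 0], 0.5],
    [[0, 0, 0], [0, 0, 0], 0.5],
    [[0, 0, -5], [0, 2, 0], 0.5],
    [[-3, 0, -10], [0, 2, 0], 0.5],
    [[-6, 0, -15], [0, 2, 0], 0.5],
    [[-6, 0, -15], [0, 2, 0], 0.5],
    [[-6, 0, -15], [0, 2, 0], 0.5]
  ]
}}

```text
clock: 16.15
tool_pos: [0.4685, -0.3491, 0.2249]
eef_rot: [0.996, -0.09, -0.007, -0.0]
contact_force: [0.2, -0.1, -0.2]
opening: 0.502
finger_force: 0.0
```

```bash
python3 -c "
from wh import *
rel(*view()); read();rel(*at('R',-2,.11));rel(*at('R',-2,.024))"
```

```text
t 16.15 pos [ 0.4685 -0.3491  0.2249] shift cm [-1.1993 -0.3629  0.5063] rot deg [0.0498 0.7652 0.0134] f [ 0.2397 -0.0564 -0.1918] open 0.502
L [-33.    3.5  40. ] [93.1562 92.875  86.9766] frac [0.0083 0.9944 0.9806]
M [-28.5   8.   45. ] [96.3164 92.2812 81.5   ] frac [0.8833 0.8694 0.8417]
R [-33.    3.5  40. ] [183.9531  93.041   95.3438] frac [0.0083 0.9944 0.9806]
t 16.2 pos [ 0.469  -0.3477  0.2228] shift cm [5.2455 5.7962 6.6999] rot deg [-0.0647 -1.1024  0.1097] f [-0.3588 -0.0265 -0.2893] open 0.5
t 16.2 pos [ 0.469  -0.3477  0.2228] shift cm [ 5.08    5.8057 15.2983] rot deg [-0.0647 -1.1024  0.1097] f [-0.3588 -0.0265 -0.2893] open 0.5
```

Emit:
{"op": "carry_out", "data": {
  "rows": [
    [[5.2, 5.8, 3], [0, -1, 0], 0.5],
    [[5.2, 5.8, 6.7], [0, -1, 0], 0.5],
    [[5.2, 5.8, 6.7], [0, -1, 0], 0.5],
    [[5.2, 5.8, 6.7], [0, -1, 0], 0.5],
    [[5.1, 5.8, 11], [0, -1, 0], 0.5],
    [[5.1, 5.8, 14.5], [0, -1, 0], 0.5],
    [[5.1, 5.8, 15.3], [0, -1, 0], 0.5],
    [[5.1, 5.8, 15.3], [0, -1, 0], 0.5],
    [[5.1, 5.8, 15.3], [0, -1, 0], 0.5]
  ]
}}

```text
clock: 17.1
tool_pos: [0.5064, -0.4138, 0.0706]
eef_rot: [0.996, -0.089, -0.016, -0.001]
contact_force: [0.3, -0.5, 1.2]
opening: 0.501
finger_force: 0.0
```

```bash
python3 -c "
from wh import *
rel(*at('R',-2,.024)); print(r.get_state()['q'])
for d in (7.2,14.4,21.6,28.8,36):
  a=np.radians(d); print(d,2.4*np.sin(a),2.4-2.4*np.cos(a))"
```

```text
t 17.1 pos [ 0.5064 -0.4138  0.0706] shift cm [-0.0031 -0.0497  0.1625] rot deg [ 0.0125 -0.1462  0.1063] f [ 0.3401 -0.4663  1.2007] open 0.501
[ 0.3587  1.0158  0.4993  1.5761 -0.6212  0.7424 -0.6128]
7.2 0.3007997605543302 0.018924716845253098
14.4 0.5968557291956514 0.07540041329128533
21.6 0.8834989264432271 0.16853643386819694
28.8 1.1562088178441168 0.2968639678947276
36 1.4106846055019355 0.4583592135001262
```

Emit:
{"op": "carry_out", "data": {
  "rows": [
    [[0, 0, 0], [0, 0, 0], 1],
    [[0, 0, 0], [0, 0, 0], 1],
    [[0, 0, 0], [0, 0, 0], 1],
    [[0, 0, 0], [0, 0, 0], 1],
    [[0.3, 0, 0.02], [0, -7.2, 0], 1],
    [[0.6, 0, 0.08], [0, -14.4, 0], 1],
    [[0.88, 0, 0.17], [0, -21.6, 0], 1],
    [[1.16, 0, 0.3], [0, -28.8, 0], 1],
    [[1.41, 0, 0.46], [0, -36, 0], 1],
    [[1.41, 0, 0.46], [0, -36, 0], 1],
    [[1.41, 0, 0.46], [0, -36, 0], 1]
  ]
}}

```text
clock: 18.2
tool_pos: [0.5196, -0.4164, 0.0617]
eef_rot: [0.942, -0.083, -0.324, -0.029]
contact_force: [1.0, -3.2, -4.7]
opening: 0.226
finger_force: 25.0
```

Emit:
{"op": "carry_out", "data": {
  "rows": [
    [[0, 0, 0], [0, 0, 0], 0.5],
    [[0, 0, 0], [0, 0, 0], 0.5],
    [[0, 0, 0], [0, 0, 0], 0.5],
    [[-0.3, 0, 0.02], [0, 7.2, 0], 0.5],
    [[-0.6, 0, 0.08], [0, 14.4, 0], 0.5],
    [[-0.88, 0, 0.17], [0, 21.6, 0], 0.5],
    [[-1.16, 0, 0.3], [0, 28.8, 0], 0.5],
    [[-1.41, 0, 0.46], [0, 36, 0], 0.5],
    [[-1.41, 0, 0.46], [0, 36, 0], 0.5]
  ]
}}

```text
clock: 19.1
tool_pos: [0.4987, -0.4125, 0.0703]
eef_rot: [0.995, -0.093, -0.019, -0.004]
contact_force: [-0.3, 0.5, 0.4]
opening: 0.499
finger_force: 0.0
```

```bash
python3 -c "
from wh import *
rel(*at('R',-2,.024))"
```

```text
t 19.1 pos [ 0.4987 -0.4125  0.0703] shift cm [ 0.7684 -0.06    0.1046] rot deg [-0.2264  0.2166 -0.3868] f [-0.3406  0.5224  0.3989] open 0.499
```

Emit:
{"op": "carry_out", "data": {
  "rows": [
    [[0, 0, 0], [0, 0, 0], 1],
    [[0, 0, 0], [0, 0, 0], 1],
    [[0, 0, 0], [0, 0, 0], 1],
    [[0, 0, 0], [0, 0, 0], 1],
    [[0.3, 0, 0.02], [0, -7.2, 0], 1],
    [[0.6, 0, 0.08], [0, -14.4, 0], 1],
    [[0.88, 0, 0.17], [0, -21.6, 0], 1],
    [[1.16, 0, 0.3], [0, -28.8, 0], 1],
    [[1.41, 0, 0.46], [0, -36, 0], 1],
    [[1.41, 0, 0.46], [0, -36, 0], 1],
    [[1.41, 0, 0.46], [0, -36, 0], 1]
  ]
}}

```text
clock: 20.2
tool_pos: [0.5191, -0.4163, 0.0607]
eef_rot: [0.942, -0.083, -0.325, -0.029]
contact_force: [-0.4, -3.6, -7.6]
opening: 0.224
finger_force: 25.0
```

Emit:
{"op": "carry_out", "data": {
  "rows": [
    [[0, 0, 0], [0, 0, 0], 0.5],
    [[0, 0, 0], [0, 0, 0], 0.5],
    [[0, 0, 0], [0, 0, 0], 0.5],
    [[-0.3, 0, 0.02], [0, 7.2, 0], 0.5],
    [[-0.6, 0, 0.08], [0, 14.4, 0], 0.5],
    [[-0.88, 0, 0.17], [0, 21.6, 0], 0.5],
    [[-1.16, 0, 0.3], [0, 28.8, 0], 0.5],
    [[-1.41, 0, 0.46], [0, 36, 0], 0.5],
    [[-1.41, 0, 0.46], [0, 36, 0], 0.5]
  ]
}}

```text
clock: 21.1
tool_pos: [0.4991, -0.4123, 0.0705]
eef_rot: [0.995, -0.093, -0.019, -0.004]
contact_force: [-0.8, -1.0, 0.2]
opening: 0.497
finger_force: 0.0
```

```bash
python3 -c "
from wh import *
rel(*at('R',-2,.024))"
```

```text
t 21.1 pos [ 0.4991 -0.4123  0.0705] shift cm [ 0.7396 -0.0398  0.128 ] rot deg [-0.2345  0.1867 -0.3706] f [-0.8036 -0.9584  0.2272] open 0.497
```

Emit:
{"op": "carry_out", "data": {
  "rows": [
    [[0, 0, 0], [0, 0, 0], 1],
    [[0, 0, 0], [0, 0, 0], 1],
    [[0, 0, 0], [0, 0, 0], 1],
    [[0, 0, 0], [0, 0, 0], 1],
    [[0.3, 0, 0.02], [0, -7.2, 0], 1],
    [[0.6, 0, 0.08], [0, -14.4, 0], 1],
    [[0.88, 0, 0.17], [0, -21.6, 0], 1],
    [[1.16, 0, 0.3], [0, -28.8, 0], 1],
    [[1.41, 0, 0.46], [0, -36, 0], 1],
    [[1.41, 0, 0.46], [0, -36, 0], 1],
    [[1.41, 0, 0.46], [0, -36, 0], 1]
  ]
}}

```text
clock: 22.2
tool_pos: [0.5192, -0.4163, 0.0606]
eef_rot: [0.942, -0.083, -0.325, -0.029]
contact_force: [-0.3, -3.0, -7.4]
opening: 0.224
finger_force: 25.0
```

Emit:
{"op": "carry_out", "data": {
  "rows": [
    [[0, 0, 0], [0, 0, 0], 0.5],
    [[0, 0, 0], [0, 0, 0], 0.5],
    [[0, 0, 0], [0, 0, 0], 0.5],
    [[0, 0, -5], [0, 0, 0], 0.5],
    [[0, 0, -10], [0, 8, 0], 0.5]
  ]
}}

```text
clock: 22.7
tool_pos: [0.5795, -0.4238, 0.1346]
eef_rot: [0.961, -0.084, -0.262, -0.027]
contact_force: [1.8, 0.2, -1.0]
opening: 0.498
finger_force: 0.0
```

```bash
python3 -c "
from wh import *
rel(*view())"
```

```text
t 22.7 pos [ 0.5795 -0.4238  0.1346] shift cm [-15.9     -5.8407  -0.4936] rot deg [-0.4402 30.4917  0.3045] f [ 1.8477  0.2391 -1.0404] open 0.498
```

Emit:
{"op": "carry_out", "data": {
  "rows": [
    [[-3, -1, -5], [0, 6, 0], 0.5],
    [[-15.9, -5.8, -0.5], [-0.4, 30.5, 0.3], 0.5],
    [[-15.9, -5.8, -0.5], [-0.4, 30.5, 0.3], 0.5],
    [[-15.9, -5.8, -0.5], [-0.4, 30.5, 0.3], 0.5],
    [[-15.9, -5.8, -0.5], [-0.4, 30.5, 0.3], 0.5],
    [[-15.9, -5.8, -0.5], [-0.4, 30.5, 0.3], 0.5],
    [[-15.9, -5.8, -0.5], [-0.4, 30.5, 0.3], 0.5]
  ]
}}

```text
clock: 23.4
tool_pos: [0.4502, -0.3421, 0.2278]
eef_rot: [0.996, -0.094, 0.003, 0.001]
contact_force: [1.3, 0.5, -0.1]
opening: 0.5
finger_force: 0.0
```

```bash
python3 -c "
from wh import *
rel(*view()); read('w4.png');rel(*at('R',-20,.11));rel(*at('R',-20,.024));rel(*at('M',-15,.11));rel(*at('M',-15,.024))"
```

```text
t 23.4 pos [ 0.4502 -0.3421  0.2278] shift cm [ 0.715  -0.0075  0.7881] rot deg [ 0.0627 -0.3223 -0.4354] f [ 1.3212  0.4932 -0.1101] open 0.5
L [-33.5   3.5  39. ] [96.9492 92.7305 90.8164] frac [0.0222 0.9944 0.0083]
M [-28.5   8.   44. ] [93.1562 94.377  83.4131] frac [0.8833 0.8694 0.8694]
R [-35.   2.] [185.7783 239.9727] frac [0.0639 0.0361]
t 23.45 pos [ 0.4544 -0.3437  0.2277] shift cm [9.9884 5.8367 8.0482] rot deg [  0.1531 -20.5225  -0.2882] f [0.7119 0.4359 0.7052] open 0.497
t 23.45 pos [ 0.4544 -0.3437  0.2277] shift cm [ 6.9734  5.822  16.1024] rot deg [  0.1531 -20.5225  -0.2882] f [0.7119 0.4359 0.7052] open 0.497
t 23.45 pos [ 0.4544 -0.3437  0.2277] shift cm [ 9.049  -0.1581  7.7303] rot deg [  0.1652 -15.5226  -0.2806] f [0.7119 0.4359 0.7052] open 0.497
t 23.45 pos [ 0.4544 -0.3437  0.2277] shift cm [ 6.7474 -0.1768 16.0165] rot deg [  0.1652 -15.5226  -0.2806] f [0.7119 0.4359 0.7052] open 0.497
```

View pics/w4.png

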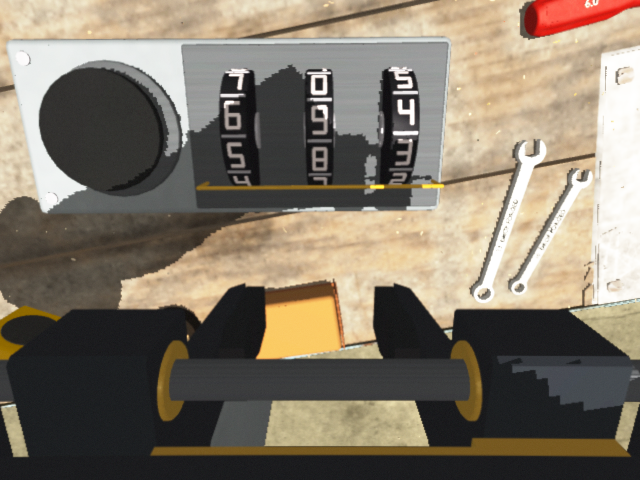

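L reads 4.0, R 1.97 and M 7.13, so M needs −4.7°.

Emit:
{"op": "carry_out", "data": {
  "rows": [
    [[5, -0.2, 4], [0, -8, 0], 0.5],
    [[9, -0.2, 7.7], [0.2, -15.5, -0.3], 0.5],
    [[9, -0.2, 7.7], [0.2, -15.5, -0.3], 0.5],
    [[9, -0.2, 7.7], [0.2, -15.5, -0.3], 0.5],
    [[7.9, -0.2, 11.8], [0.2, -15.5, -0.3], 0.5],
    [[6.9, -0.2, 15.4], [0.2, -15.5, -0.3], 0.5],
    [[6.7, -0.2, 16], [0.2, -15.5, -0.3], 0.5],
    [[6.7, -0.2, 16], [0.2, -15.5, -0.3], 0.5],
    [[6.7, -0.2, 16], [0.2, -15.5, -0.3], 0.5]
  ]
}}

```text
clock: 24.35
tool_pos: [0.5258, -0.3584, 0.0694]
eef_rot: [0.988, -0.088, -0.128, -0.009]
contact_force: [0.5, -0.0, 0.2]
opening: 0.503
finger_force: 0.0
```

```bash
python3 -c "
from wh import *
rel(*at('M',-15,.024))"
```

```text
t 24.35 pos [ 0.5258 -0.3584  0.0694] shift cm [-0.3402 -0.2538  0.2192] rot deg [ 0.2851 -0.2398  0.1073] f [ 0.4604 -0.0015  0.2272] open 0.503
```

Emit:
{"op": "carry_out", "data": {
  "rows": [
    [[-0.3, -0.25, 0.2], [0, 0, 0], 0.5],
    [[-0.3, -0.25, 0.2], [0, 0, 0], 0.5],
    [[-0.3, -0.25, 0.2], [0, 0, 0], 1],
    [[-0.3, -0.25, 0.2], [0, 0, 0], 1],
    [[-0.3, -0.25, 0.2], [0, 0, 0], 1],
    [[-0.3, -0.25, 0.2], [0, 0, 0], 1],
    [[-0.2, -0.25, 0.2], [0, -2.5, 0], 1],
    [[-0.1, -0.25, 0.21], [0, -4.7, 0], 1],
    [[-0.1, -0.25, 0.21], [0, -4.7, 0], 1],
    [[-0.1, -0.25, 0.21], [0, -4.7, 0], 0.5],
    [[-0.1, -0.25, 0.21], [0, -4.7, 0], 0.5],
    [[-0.1, -0.25, 0.21], [0, -4.7, 0], 0.5]
  ]
}}

```text
clock: 25.55
tool_pos: [0.5234, -0.3533, 0.0647]
eef_rot: [0.981, -0.087, -0.17, -0.015]
contact_force: [-0.4, -0.1, 0.6]
opening: 0.476
finger_force: 0.0
```

Emit:
{"op": "carry_out", "data": {
  "rows": [
    [[0, 0, -5], [0, 0, 0], 0.5],
    [[-4, 0, -10], [0, 8, 0], 0.5],
    [[-10, 0, -14], [0, 16, 0], 0.5],
    [[-11, 0, -14], [0, 19.7, 0], 0.5],
    [[-11, 0, -14], [0, 19.7, 0], 0.5],
    [[-11, 0, -14], [0, 19.7, 0], 0.5]
  ]
}}

```text
clock: 26.15
tool_pos: [0.4678, -0.3435, 0.2351]
eef_rot: [0.996, -0.089, 0.001, 0.001]
contact_force: [0.9, 0.3, -0.4]
opening: 0.503
finger_force: 0.0
```

```bash
cat > ob.py <<'E'
from h import *
def blob(s,roi,lo,hi):
    m=cv2.inRange(cv2.cvtColor(s['image'],cv2.COLOR_RGB2HSV),lo,hi); x,y,w,h=roi; z=np.zeros_like(m); z[y:y+h,x:x+w]=m[y:y+h,x:x+w]
    return max(cv2.findContours(z,0,1)[0],key=cv2.contourArea)
def objs():
    T=snap('top');S=snap('scene')
    for s,jr,br in((T,(170,240,70,60),(136,258,37,32)),(S,(215,295,65,50),(185,330,35,30))):
        e=cv2.fitEllipse(blob(s,jr,(18,110,80),(35,255,255))); print('jar',e,onz(s,e[0],.08))
        m=cv2.inRange(s['image'],(130,130,135),(180,185,190)); x,y,w,h=br; z=np.zeros_like(m); z[y:y+h,x:x+w]=m[y:y+h,x:x+w]
        c=max(cv2.findContours(z,0,1)[0],key=cv2.contourArea); e=cv2.fitEllipse(c); print('cap',e,onz(s,e[0],.135))
E
python3 -c "
from wh import *
from ob import objs
rel(*view()); read(); objs()"
```

```text
t 26.15 pos [ 0.4678 -0.3435  0.2351] shift cm [-1.0412  0.1697  1.5123] rot deg [ 0.0631 -0.1413  0.1048] f [ 0.8721  0.2525 -0.3509] open 0.503
L [-33.    3.5  39.5] [87.3574 93.2695 84.5449] frac [0.0083 0.9944 0.9944]
M [-33.    3.5  39.5] [87.4531 88.5664 83.2656] frac [0.0083 0.9944 0.9944]
R [-34.5   2.   37.5] [192.9062  86.8242  77.9375] frac [0.05   0.0361 0.05  ]
jar ((200.82379150390625, 270.0221862792969), (22.24412727355957, 22.813079833984375), 84.9358901977539) [0.4281 0.2301 0.08  ]
cap ((146.96640014648438, 272.5205993652344), (21.870716094970703, 29.21988868713379), 17.153507232666016) [0.426  0.3508 0.135 ]
jar ((246.07899475097656, 322.071044921875), (23.592100143432617, 26.354116439819336), 77.14561462402344) [0.427  0.2329 0.08  ]
cap ((202.02392578125, 344.6155090332031), (19.95911407470703, 35.462730407714844), 54.46521759033203) [0.428  0.3421 0.135 ]
```

The code is set to 4-7-2. Now I'll go over to the bottle and jar for a close look.

```bash
python3 -c "
from wh import *
rel([.45,0,.26],Rt(.25)); rel([.37,.26,.27],Rt(.6))"
```

```text
t 26.3 pos [ 0.4693 -0.3429  0.2324] shift cm [ -7.8636 -33.4326  -2.7858] rot deg [  0.05     0.0803 -24.3244] f [ 0.0818 -0.4531  0.7147] open 0.5
t 26.3 pos [ 0.4693 -0.3429  0.2324] shift cm [-20.2583 -57.6471  -3.7988] rot deg [  0.0359   0.0893 -44.378 ] f [ 0.0818 -0.4531  0.7147] open 0.5
```

Emit:
{"op": "carry_out", "data": {
  "rows": [
    [[-2, -5, -2.8], [0, 0, -4], 0],
    [[-3, -10, -2.8], [0, 0, -8], 0],
    [[-4, -15, -2.8], [0, 0, -12], 0],
    [[-5, -20, -2.8], [0, 0, -15], 0],
    [[-6, -25, -2.8], [0, 0, -18], 0],
    [[-7, -30, -2.8], [0, 0, -22], 0],
    [[-8, -34, -3], [0, 0, -25], 0],
    [[-10, -39, -3], [0, 0, -28], 0],
    [[-12.5, -43, -3.5], [0, 0, -32], 0],
    [[-15, -47, -3.8], [0, 0, -36], 0],
    [[-17.5, -51.5, -3.8], [0, 0, -40], 0],
    [[-20.2, -55.5, -3.8], [0, 0, -44.4], 0]
  ]
}}

```text
clock: 27.5
tool_pos: [0.3682, 0.238, 0.2697]
eef_rot: [0.955, 0.297, -0.001, 0.002]
contact_force: [0.6, 0.2, 0.0]
opening: 1.0
finger_force: 0.0
```

Emit:
{"op": "carry_out", "data": {
  "rows": [
    [[0, 0, 0], [0, 0, 0], 0],
    [[0, 0, 0], [0, 0, 0], 0],
    [[0, 0, 0], [0, 0, 0], 0]
  ]
}}

```text
clock: 27.8
tool_pos: [0.3692, 0.2339, 0.2701]
eef_rot: [0.956, 0.294, -0.001, 0.002]
contact_force: [-0.3, -0.6, -0.1]
opening: 0.996
finger_force: 0.0
```

```bash
python3 -c "
from wh import *
rel([.37,.26,.27],Rt(.6)); print(r.get_state()['q']); snap('wrist','w5.png')"
```

```text
t 27.8 pos [0.3692 0.2339 0.2701] shift cm [ 1.5373 -2.117  -0.0041] rot deg [ 0.1759  0.1486 -0.2391] f [-0.2997 -0.6433 -0.099 ] open 0.996
[-1.0573  0.4575  0.5798  2.0834 -0.3772  0.7057 -1.2077]
```

View pics/w5.png

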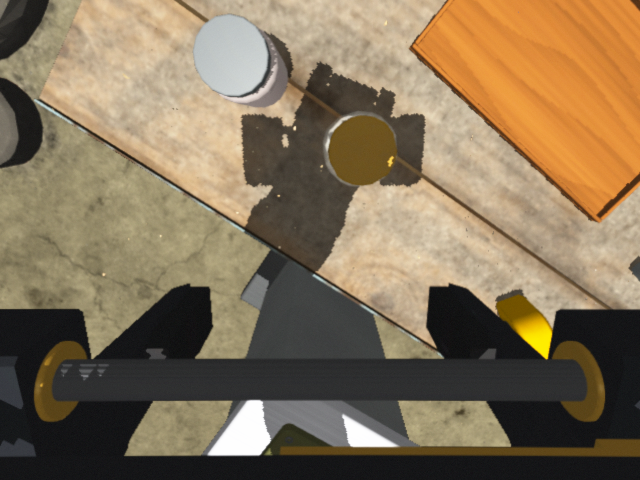

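Wrist view: bottle cap at about (232,55), jar lid at about (361,149).

```bash
python3 - <<'E'
from ob import *
s=snap('wrist'); im=s['image']; print(im[55,232],im[55,205],im[95,255])
h=cv2.cvtColor(im,cv2.COLOR_RGB2HSV)
e=cv2.fitEllipse(blob(s,(300,100,120,100),(18,120,60),(35,255,255))); print('jar',e,onz(s,e[0],.08))
g=im[55,232].astype(int); m=(np.abs(im.astype(int)-g).max(2)<22).astype(np.uint8); m[115:]=0; m[:,:185]=0; m[:,285:]=0
c=max(cv2.findContours(cv2.morphologyEx(m,cv2.MORPH_OPEN,np.ones((5,5))),0,1)[0],key=cv2.contourArea); e=cv2.fitEllipse(c); print('cap',e,onz(s,e[0],.135))
p=onz(s,e[0],.135)
rel([p[0],p[1],.22],Rt(.6)); rel([p[0],p[1],.078],Rt(.6))
E
```

```text
[196 202 202] [189 194 195] [230 221 214]
jar ((361.7565002441406, 149.92465209960938), (66.79108428955078, 69.2252426147461), 27.589618682861328) [0.4309 0.2315 0.08  ]
cap ((229.3954315185547, 54.95134353637695), (70.91610717773438, 79.42597961425781), 161.3827667236328) [0.4314 0.346  0.135 ]
t 27.9 pos [0.3693 0.2332 0.2704] shift cm [11.4682 -5.8764  4.9979] rot deg [ 0.1476  0.12   -0.3386] f [-0.0686 -0.7294  0.3687] open 1.002
t 27.9 pos [0.3693 0.2332 0.2704] shift cm [11.4979 -5.9131 19.1978] rot deg [ 0.1476  0.12   -0.3386] f [-0.0686 -0.7294  0.3687] open 1.002
```

Emit:
{"op": "carry_out", "data": {
  "rows": [
    [[4, -2, 1], [0, 0, 0], 0],
    [[8, -4, 3], [0, 0, 0], 0],
    [[11.5, -5.9, 5], [0, 0, 0], 0],
    [[11.5, -5.9, 5], [0, 0, 0], 0],
    [[11.5, -5.9, 5], [0, 0, 0], 0],
    [[11.5, -5.9, 5], [0, 0, 0], 0]
  ]
}}

```text
clock: 28.5
tool_pos: [0.4308, 0.3458, 0.2208]
eef_rot: [0.956, 0.293, -0.001, 0.001]
contact_force: [-0.4, -0.6, 0.2]
opening: 0.999
finger_force: 0.0
```

```bash
python3 -c "
from h import *
rel([.4314,.346,.078],Rt(.6)); print(r.get_state()['q'])"
```

```text
t 28.5 pos [0.4308 0.3458 0.2208] shift cm [ 0.086  -0.0196 14.2794] rot deg [ 0.1405  0.1115 -0.3373] f [-0.4452 -0.6109  0.2132] open 0.999
[-1.0639  0.6736  0.5208  1.8269 -0.4605  0.7661 -1.2751]
```

Emit:
{"op": "carry_out", "data": {
  "rows": [
    [[0.1, 0, 4], [0, 0, 0], 0],
    [[0.1, 0, 8], [0, 0, 0], 0],
    [[0.1, 0, 12], [0, 0, 0], 0],
    [[0.1, 0, 14.2], [0, 0, 0], 0],
    [[0.1, 0, 14.2], [0, 0, 0], 0],
    [[0.1, 0, 14.2], [0, 0, 0], 1],
    [[0.1, 0, 14.2], [0, 0, 0], 1],
    [[0.1, 0, 14.2], [0, 0, 0], 1],
    [[0.1, 0, 14.2], [0, 0, 0], 1]
  ],
  "newtons": 40
}}

```text
clock: 29.4
tool_pos: [0.4317, 0.3486, 0.0795]
eef_rot: [0.956, 0.294, 0.001, 0.001]
contact_force: [0.9, -1.3, 1.3]
opening: 0.663
finger_force: 0.7
```

```bash
python3 -c "
from h import *
rel([.4314,.346,.078],Rt(.6))"
```

```text
t 29.4 pos [0.4317 0.3486 0.0795] shift cm [-0.1745  0.2008  0.1531] rot deg [ 0.0948 -0.0382 -0.1361] f [ 0.8859 -1.3326  1.2695] open 0.663
```

Emit:
{"op": "carry_out", "data": {
  "rows": [
    [[0, 0, 0], [0, 0, 0], 1],
    [[0, 0, 0], [0, 0, 0], 1],
    [[0, 0, -1], [0, 0, 0], 1],
    [[0, 0, -5], [0, 0, 0], 1],
    [[0, 0, -10], [0, 0, 0], 1],
    [[0, 0, -14], [0, 0, 0], 1],
    [[0, 0, -18], [0, 0, 0], 1],
    [[0, 0, -18], [0, 0, 0], 1]
  ]
}}

```text
clock: 30.2
tool_pos: [0.4336, 0.35, 0.2635]
eef_rot: [0.956, 0.294, 0.004, -0.001]
contact_force: [0.9, 0.8, -4.3]
opening: 0.619
finger_force: 39.9
```

```bash
python3 -c "
from h import *
rel([.46,.07,.27],Rt(.3));rel([.48,-.19,.27],Rt(0))"
```

```text
t 30.2 pos [0.4336 0.35   0.2635] shift cm [-13.5599  24.6335  -0.7453] rot deg [-0.0272 -0.47   17.0404] f [ 0.8609  0.7582 -4.2958] open 0.619
t 30.2 pos [0.4336 0.35   0.2635] shift cm [-26.5311  47.2552  -0.8343] rot deg [-0.0983 -0.4658 34.2291] f [ 0.8609  0.7582 -4.2958] open 0.619
```

Emit:
{"op": "carry_out", "data": {
  "rows": [
    [[-1.4, 2.5, 0], [0, 0, 2], 1],
    [[-3.5, 6.5, -0.5], [0, 0, 5], 1],
    [[-5.8, 10.5, -0.7], [0, 0, 8], 1],
    [[-8, 14.5, -0.7], [0, 0, 11], 1],
    [[-10.3, 18.5, -0.7], [0, 0, 14], 1],
    [[-12.5, 22.5, -0.7], [0, 0, 16], 1],
    [[-15, 26.5, -0.7], [0, 0, 19], 1],
    [[-17, 30.5, -0.8], [0, 0, 22], 1],
    [[-19.2, 34.5, -0.8], [0, 0, 25], 1],
    [[-21.4, 38.5, -0.8], [0, -0.2, 28], 1],
    [[-23.6, 42.3, -0.8], [0, -0.4, 31], 1],
    [[-25.5, 45.5, -0.8], [0, -0.5, 33], 1]
  ]
}}

```text
clock: 31.4
tool_pos: [0.4752, -0.1727, 0.2664]
eef_rot: [1.0, 0.009, -0.006, 0.002]
contact_force: [0.6, 0.1, -1.8]
opening: 0.626
finger_force: 39.9
```

Emit:
{"op": "carry_out", "data": {
  "rows": [
    [[-1, 1.7, 0], [0, 0, 1.2], 1],
    [[-1, 1.7, 0], [0, 0, 1.2], 1],
    [[-1, 1.7, 0], [0, 0, 1.2], 1],
    [[-1, 1.7, 0], [0, 0, 1.2], 1]
  ]
}}

```text
clock: 31.8
tool_pos: [0.4667, -0.1861, 0.2669]
eef_rot: [1.0, 0.002, -0.005, 0.001]
contact_force: [0.5, -0.2, -3.4]
opening: 0.62
finger_force: 39.9
```

```bash
python3 -c "
from h import *
rel([.48,-.19,.27],Rt(0)); snap('wrist','w6.png')"
```

```text
t 31.8 pos [ 0.4667 -0.1861  0.2669] shift cm [ 1.3205  0.3965 -0.3255] rot deg [0.1658 0.5685 0.1887] f [ 0.4611 -0.1706 -3.4186] open 0.62
```

View pics/w6.png

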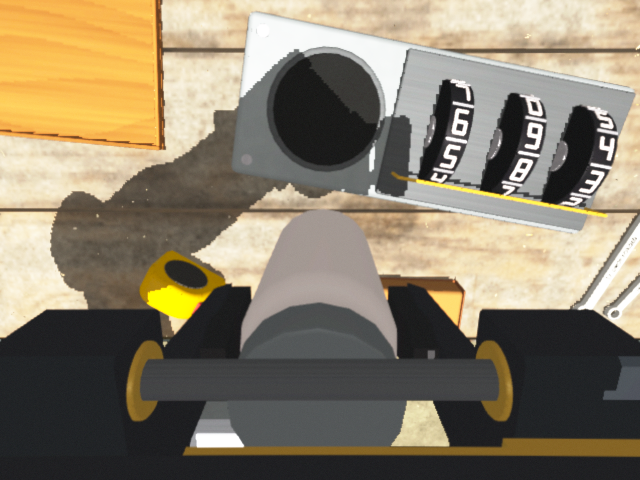

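Wrist view: the bottle hangs straight in the fingers (column 320), and the pad is at about (327,107).

```bash
python3 - <<'E'
from ob import *
s=snap('wrist'); g=cv2.cvtColor(s['image'],cv2.COLOR_RGB2GRAY)
print(g[106,255:400:3])
for t in (40,50,60):
    m=(g<t).astype(np.uint8); m[180:]=0; m[:35]=0; m[:,:262]=0; m[:,388:]=0
    m=cv2.morphologyEx(m,cv2.MORPH_OPEN,np.ones((9,9)))
    c=max(cv2.findContours(m,0,1)[0],key=cv2.contourArea); c=cv2.convexHull(c); e=cv2.fitEllipse(c); print(t,e,onz(s,e[0],.068))
p=np.array([.544,-.194,.068]); print(proj(s,p))
a=np.linspace(0,6.28,9); q=proj(s,np.array([.544,-.194,.068])+.045*np.c_[np.cos(a),np.sin(a),0*a]); print(q)
E
```

```text
[118 117 118 116  69  66  39  25  29  28  25  24  26  27  27  26  25  24
  26  25  27  24  27  28  30  26  27  27  28  26  35  57  59  56  55  55
  58  54  55  58  56  61 183 163 248 248 233 148 191]
40 ((324.5314636230469, 110.98160552978516), (103.16228485107422, 109.60578918457031), 158.27626037597656) [ 0.5465 -0.1905  0.068 ]
50 ((324.67742919921875, 110.94743347167969), (104.33975219726562, 110.4181900024414), 159.58973693847656) [ 0.5465 -0.1906  0.068 ]
60 ((324.8662109375, 111.1689224243164), (106.24640655517578, 111.60438537597656), 156.521484375) [ 0.5464 -0.1908  0.068 ]
[[328.6906 114.1531]]
[[329.3175  55.2019]
 [289.9455  72.7931]
 [274.8501 113.8708]
 [291.2367 152.7864]
 [328.0351 168.4213]
 [365.1836 153.1722]
 [382.4838 114.4685]
 [368.4094  73.2565]
 [329.4962  55.2029]]
```

```bash
python3 -c "
from h import *
rel([.5465,-.193,.175],Rt(0))"
```

```text
t 31.9 pos [ 0.467  -0.1864  0.2672] shift cm [8.0322 0.6562 9.1493] rot deg [0.2085 0.528  0.2002] f [ 0.0376  0.5817 -2.7395] open 0.624
```

Emit:
{"op": "carry_out", "data": {
  "rows": [
    [[4, 0.3, 0], [0, 0.2, 0], 1],
    [[8, 0.7, 2], [0.2, 0.5, 0.2], 1],
    [[8, 0.7, 5], [0.2, 0.5, 0.2], 1],
    [[8, 0.7, 8], [0.2, 0.5, 0.2], 1],
    [[8, 0.7, 9.1], [0.2, 0.5, 0.2], 1],
    [[8, 0.7, 9.1], [0.2, 0.5, 0.2], 1],
    [[8, 0.7, 9.1], [0.2, 0.5, 0.2], 1]
  ]
}}

```text
clock: 32.6
tool_pos: [0.5465, -0.1957, 0.177]
eef_rot: [1.0, -0.001, 0.001, 0.001]
contact_force: [-0.4, -0.6, -2.5]
opening: 0.625
finger_force: 39.9
```

```bash
python3 -c "
from h import *
rel([.5465,-.193,.15],Rt(0))"
```

```text
t 32.6 pos [ 0.5465 -0.1957  0.177 ] shift cm [-0.0102 -0.2727  2.6984] rot deg [ 0.1157 -0.0967 -0.1501] f [-0.4096 -0.5693 -2.4875] open 0.625
```

Emit:
{"op": "carry_out", "data": {
  "rows": [
    [[0, -0.25, 1], [0, 0, 0], 1],
    [[0, -0.25, 2], [0, 0, 0], 1],
    [[0, -0.25, 2.7], [0, 0, 0], 1],
    [[0, -0.25, 3.2], [0, 0, 0], 1],
    [[0, -0.25, 3.7], [0, 0, 0], 1],
    [[0, -0.25, 4.2], [0, 0, 0], 1],
    [[0, -0.25, 4.6], [0, 0, 0], 1],
    [[0, -0.25, 5], [0, 0, 0], 1],
    [[0, -0.25, 5], [0, 0, 0], 1],
    [[0, -0.25, 5], [0, 0, 0], 1]
  ],
  "newtons": 55
}}

```text
clock: 33.6
tool_pos: [0.547, -0.1945, 0.1312]
eef_rot: [1.0, -0.002, 0.003, 0.001]
contact_force: [-7.1, 3.9, 38.2]
opening: 0.622
finger_force: 55.0
```

```bash
python3 -c "
from h import *
rel([.5465,-.193,.1325],Rt(0))"
```

```text
t 33.6 pos [ 0.547  -0.1945  0.1312] shift cm [-0.0481 -0.1491 -0.1282] rot deg [ 0.0715 -0.3339 -0.2673] f [-7.1081  3.9203 38.216 ] open 0.622
```

Pressed fully down: 38 N and 16 mm of travel. Now I'll lift it and take it to the tray.

Emit:
{"op": "carry_out", "data": {
  "rows": [
    [[0, 0, -2], [0, 0, 0], 1],
    [[0, 0, -6], [0, 0, 0], 1],
    [[0, 0, -11], [0, 0, 0], 1],
    [[0, 0, -14], [0, 0, 0], 1],
    [[0, 0, -14], [0, 0, 0], 1],
    [[0, 0, -14], [0, 0, 0], 1]
  ],
  "newtons": 40
}}

```text
clock: 34.2
tool_pos: [0.5456, -0.1925, 0.2654]
eef_rot: [1.0, -0.001, 0.0, 0.0]
contact_force: [-1.6, -0.3, -4.6]
opening: 0.626
finger_force: 40.0
```

```bash
python3 -c "
from wh import *
rel([.604,.1895,.20],Rt(.3)); read()"
```

```text
t 34.2 pos [ 0.5456 -0.1925  0.2654] shift cm [  5.7328 -38.2241   6.5151] rot deg [  0.0389   0.0054 -17.3458] f [-1.6208 -0.2719 -4.5876] open 0.626
L [-33.    3.5  39. ] [181.666  209.0703 176.6523] frac [0.0083 0.9944 0.0083]
M [-32.5   2.5  38.5] [148.6172 189.1875 167.8594] frac [0.9944 0.0222 0.0222]
R [-34.5   1.5  37. ] [133.2461 181.8984 162.6973] frac [0.05   0.05   0.0639]
```

Emit:
{"op": "carry_out", "data": {
  "rows": [
    [[0.5, -3, 0], [0, 0, -1], 1],
    [[1, -7, 0], [0, 0, -3], 1],
    [[1.6, -11, 0], [0, 0, -5], 1],
    [[2.2, -15, 0], [0, 0, -7], 1],
    [[2.8, -19, 0], [0, 0, -9], 1],
    [[3.4, -23, 0.5], [0, 0, -11], 1],
    [[4, -27, 1.5], [0, 0, -13], 1],
    [[4.6, -31, 3], [0, 0, -15], 1],
    [[5.2, -35, 5], [0, 0, -16.5], 1],
    [[5.7, -38.2, 6.5], [0, 0, -17.3], 1],
    [[5.7, -38.2, 6.5], [0, 0, -17.3], 1],
    [[5.7, -38.2, 6.5], [0, 0, -17.3], 1]
  ]
}}

```text
clock: 35.45
tool_pos: [0.6022, 0.1894, 0.1974]
eef_rot: [0.989, 0.15, -0.003, 0.001]
contact_force: [0.1, -0.4, -3.0]
opening: 0.626
finger_force: 40.0
```

```bash
python3 -c "
from wh import *
rel([.604,.1895,.087],Rt(.3)); snap('wrist','w7.png')"
```

```text
t 35.45 pos [0.6022 0.1894 0.1974] shift cm [ 0.2319  0.0311 11.0383] rot deg [0.0855 0.3193 0.0535] f [ 0.0527 -0.4015 -2.9695] open 0.626
```

View pics/w7.png

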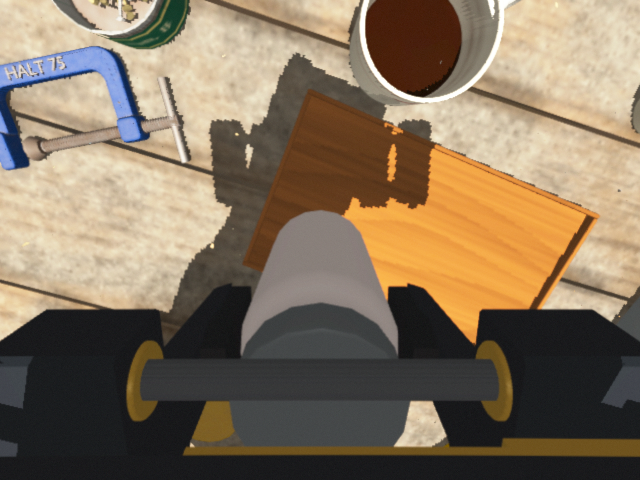

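Wrist view: the tray's far corners are at about (308,92) and (597,216), with the bottle over its left half. I'll check the fit before lowering.

```bash
python3 -c "
from wh import *
s=snap('wrist'); a=onz(s,(308,92),.014);b=onz(s,(597,216),.014);print(a,b)
u=(a-b)/np.linalg.norm(a-b); n=np.array([-u[1],u[0],0]); c=(a+b)/2+n*.08; print('centre',c, 'bottle',c+.09*u,'jar',c-.09*u,np.linalg.norm(a-b))"
```

```text
[0.691  0.2238 0.014 ] [ 0.6675 -0.0425  0.014 ]
centre [0.5996 0.0977 0.014 ] bottle [0.6075 0.1873 0.014 ] jar [0.5917 0.008  0.014 ] 0.2673747246036299
```

Emit:
{"op": "carry_out", "data": {
  "rows": [
    [[0.25, 0.1, 3], [0, 0.3, 0], 1],
    [[0.25, 0.1, 7], [0, 0.3, 0], 1],
    [[0.25, 0.1, 9.5], [0, 0.3, 0], 1],
    [[0.25, 0.1, 10.7], [0, 0.3, 0], 1],
    [[0.25, 0.1, 11.2], [0, 0.3, 0], 1],
    [[0.25, 0.1, 11.5], [0, 0.3, 0], 1],
    [[0.25, 0.1, 11.5], [0, 0.3, 0], 1]
  ]
}}

```text
clock: 36.25
tool_pos: [0.6076, 0.1883, 0.0865]
eef_rot: [0.989, 0.149, 0.004, 0.0]
contact_force: [0.3, 0.3, -3.1]
opening: 0.625
finger_force: 40.0
```

Emit:
{"op": "carry_out", "data": {
  "rows": [
    [[0, 0, 0], [0, 0, 0], 0.3],
    [[0, 0, 0], [0, 0, 0], 0],
    [[0, 0, 0], [0, 0, 0], 0],
    [[0, 0, 0], [0, 0, 0], 0],
    [[0, 0, -3], [0, 0, 0], 0],
    [[0, 0, -8], [0, 0, 0], 0],
    [[0, 0, -13], [0, 0, 0], 0],
    [[0, 0, -17], [0, 0, 0], 0],
    [[0, 0, -17], [0, 0, 0], 0]
  ]
}}

```text
clock: 37.15
tool_pos: [0.6096, 0.1882, 0.262]
eef_rot: [0.989, 0.149, 0.009, -0.0]
contact_force: [1.1, -0.6, 0.3]
opening: 1.001
finger_force: 0.0
```

```bash
python3 -c "
from wh import *
from ob import blob
T=snap('top','t2.png');S=snap('scene','s2.png')
for s,jr in((T,(170,240,70,60)),(S,(215,295,65,50))):
    try:
        e=cv2.fitEllipse(blob(s,jr,(18,110,80),(35,255,255))); print('jar',e,onz(s,e[0],.08))
    except Exception as x: print(x)
rel([.43,.232,.20],Rt(.6))
cv2.imwrite('pics/c3.png',np.hstack([cv2.resize(T['image'][100:340,60:380,::-1],(440,330)),cv2.resize(S['image'][180:440,60:340,::-1],(355,330))]))"
```

```text
jar ((200.78553771972656, 270.0921630859375), (21.909286499023438, 22.32046127319336), 107.98824310302734) [0.4279 0.2303 0.08  ]
jar ((245.7769317626953, 322.0696716308594), (22.844018936157227, 24.72502899169922), 90.70323181152344) [0.4275 0.2333 0.08  ]
t 37.25 pos [0.606  0.1886 0.2563] shift cm [-15.5773  -9.338    5.5174] rot deg [  0.1052  -0.3774 -17.2336] f [-0.7724  0.0081 -0.2342] open 1.0
```

View pics/c3.png

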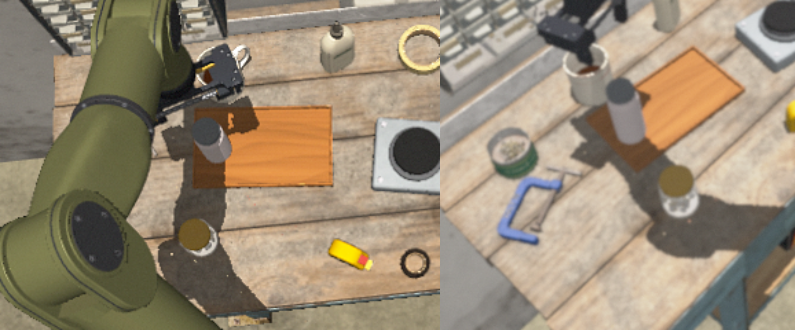

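The bottle stands upright in the tray's left end and the jar has not moved. Next is the jar.

Emit:
{"op": "carry_out", "data": {
  "rows": [
    [[-4, -2.4, 0], [0, 0, -5], 0],
    [[-8, -4.8, 1], [0, 0, -10], 0],
    [[-12, -7.2, 3], [0, -0.4, -15], 0],
    [[-15.6, -9.3, 5.5], [0.1, -0.4, -17.2], 0],
    [[-15.6, -9.3, 5.5], [0.1, -0.4, -17.2], 0],
    [[-15.6, -9.3, 5.5], [0.1, -0.4, -17.2], 0],
    [[-15.6, -9.3, 5.5], [0.1, -0.4, -17.2], 0],
    [[-15.6, -9.3, 5.5], [0.1, -0.4, -17.2], 0]
  ]
}}

```text
clock: 38.05
tool_pos: [0.4315, 0.2311, 0.1998]
eef_rot: [0.956, 0.294, -0.0, 0.001]
contact_force: [0.4, -0.2, 0.1]
opening: 0.998
finger_force: 0.0
```

```bash
python3 -c "
from wh import *
rel([.4295,.2315,.034],Rt(.6)); print(r.get_state()['q'])
from ob import blob
S=snap('scene'); e=cv2.fitEllipse(blob(S,(215,295,65,50),(18,110,50),(35,255,255))); print(e,onz(S,e[0],.08))"
```

```text
t 38.05 pos [0.4315 0.2311 0.1998] shift cm [-0.133  -0.1614 16.5781] rot deg [ 0.0645  0.0223 -0.1245] f [ 0.4269 -0.1554  0.1059] open 0.998
[-0.8882  0.6298  0.4916  2.0293 -0.5097  0.6034 -1.0214]
((245.88177490234375, 321.9048767089844), (23.053421020507812, 24.98577308654785), 75.20020294189453) [0.4276 0.2329 0.08  ]
```

Emit:
{"op": "carry_out", "data": {
  "rows": [
    [[-0.1, -0.15, 4], [0, 0, 0], 0],
    [[-0.1, -0.15, 8], [0, 0, 0], 0],
    [[-0.1, -0.15, 10], [0, 0, 0], 0],
    [[-0.1, -0.15, 10], [0, 0, 0], 0],
    [[-0.1, -0.15, 10], [0, 0, 0], 0]
  ]
}}

```text
clock: 38.6
tool_pos: [0.4288, 0.2316, 0.0999]
eef_rot: [0.956, 0.295, -0.001, 0.0]
contact_force: [0.0, 0.6, 0.2]
opening: 1.0
finger_force: 0.0
```

```bash
python3 -c "
from wh import *
rel([.4295,.2315,.034],Rt(.6)); print(r.get_state()['q'])"
```

```text
t 38.6 pos [0.4288 0.2316 0.0999] shift cm [0.0625 0.0503 6.5926] rot deg [ 0.0219  0.0852 -0.1096] f [0.0227 0.6112 0.1579] open 1.0
[-0.7671  0.7854  0.2937  2.1031 -0.6527  0.343  -0.9048]
```

Emit:
{"op": "carry_out", "data": {
  "rows": [
    [[0.05, 0.05, 2], [0, 0, 0], 0],
    [[0.05, 0.05, 4], [0, 0, 0], 0],
    [[0.05, 0.05, 6], [0, 0, 0], 0],
    [[0.05, 0.05, 6.4], [0, 0, 0], 0],
    [[0.05, 0.05, 6.4], [0, 0, 0], 0],
    [[0.05, 0.05, 6.4], [0, 0, 0], 0]
  ]
}}

```text
clock: 39.2
tool_pos: [0.4293, 0.232, 0.0368]
eef_rot: [0.955, 0.295, 0.0, 0.0]
contact_force: [0.0, 0.1, 0.2]
opening: 1.002
finger_force: 0.0
```

```bash
python3 -c "
from wh import *
rel([.4295,.2315,.035],Rt(.6)); print(r.get_state()['q'])"
```

```text
t 39.2 pos [0.4293 0.232  0.0368] shift cm [-0.0102  0.0552  0.1785] rot deg [ 0.0302  0.0042 -0.0425] f [0.0323 0.0812 0.2256] open 1.002
[-0.6806  0.8957  0.1498  2.116  -0.7128  0.1783 -0.8532]
```

Emit:
{"op": "carry_out", "data": {
  "rows": [
    [[0, 0.05, 0.1], [0, 0, 0], 1],
    [[0, 0.05, 0.1], [0, 0, 0], 1],
    [[0, 0.05, 0.1], [0, 0, 0], 1],
    [[0, 0.05, 0.1], [0, 0, 0], 1],
    [[0, 0.05, 0.1], [0, 0, 0], 1],
    [[0, 0.05, 0.1], [0, 0, 0], 1]
  ],
  "newtons": 45
}}

```text
clock: 39.8
tool_pos: [0.4292, 0.2311, 0.0349]
eef_rot: [0.956, 0.295, -0.001, 0.0]
contact_force: [0.8, -0.8, 5.4]
opening: 0.713
finger_force: 45.0
```

```bash
python3 -c "
from wh import *
rel([.4295,.2315,.035],Rt(.6)); print(r.get_state()['finger_force'])"
```

```text
t 39.8 pos [0.4292 0.2311 0.0349] shift cm [ 0.0509 -0.0131 -0.0076] rot deg [ 0.0344  0.0726 -0.0647] f [ 0.7516 -0.8091  5.4272] open 0.713
45.03830775967799
```

Emit:
{"op": "carry_out", "data": {
  "rows": [
    [[0, 0, -1], [0, 0, 0], 1],
    [[0, 0, -4], [0, 0, 0], 1],
    [[0, 0, -8], [0, 0, 0], 1],
    [[0, 0, -12], [0, 0, 0], 1],
    [[0, 0, -16], [0, 0, 0], 1],
    [[0, 0, -20], [0, 0, 0], 1],
    [[0, 0, -20], [0, 0, 0], 1],
    [[0, 0, -20], [0, 0, 0], 1]
  ]
}}

```text
clock: 40.6
tool_pos: [0.4279, 0.2319, 0.2345]
eef_rot: [0.955, 0.296, -0.001, -0.0]
contact_force: [0.2, 0.8, -4.3]
opening: 0.718
finger_force: 45.0
```

```bash
python3 -c "
from wh import *
rel([.545,-.193,.26],Rt(0)); print(r.get_state()['finger_force'])"
```

```text
t 40.6 pos [0.4279 0.2319 0.2345] shift cm [-14.3497  41.6765  -2.5628] rot deg [-0.0187  0.1728 34.3944] f [ 0.18    0.809  -4.3458] open 0.718
44.95845239725895
```

Emit:
{"op": "carry_out", "data": {
  "rows": [
    [[-1, 3, -1], [0, 0, 2], 1],
    [[-2.4, 7, -2], [0, 0, 5], 1],
    [[-3.8, 11, -2.6], [0, 0, 8], 1],
    [[-5.2, 15, -2.6], [0, 0, 12], 1],
    [[-6.5, 19, -2.6], [0, 0, 16], 1],
    [[-7.9, 23, -2.6], [0, 0, 19], 1],
    [[-9.3, 27, -2.6], [0, 0, 22], 1],
    [[-10.7, 31, -2.6], [0, 0, 26], 1],
    [[-12, 35, -2.6], [0, 0, 30], 1],
    [[-13.4, 39, -2.6], [0, 0.1, 33], 1],
    [[-14.3, 41.7, -2.6], [0, 0.2, 34.4], 1],
    [[-14.3, 41.7, -2.6], [0, 0.2, 34.4], 1]
  ]
}}

```text
clock: 41.8
tool_pos: [0.5447, -0.1984, 0.2585]
eef_rot: [1.0, -0.004, -0.001, 0.001]
contact_force: [-0.3, 0.5, -4.4]
opening: 0.72
finger_force: 45.0
```

Emit:
{"op": "carry_out", "data": {
  "rows": [
    [[0, 0, 0], [0, 0, 0], 1],
    [[0, 0, 0], [0, 0, 0], 1]
  ]
}}

```text
clock: 42.0
tool_pos: [0.5452, -0.1912, 0.2589]
eef_rot: [1.0, 0.0, -0.001, -0.001]
contact_force: [0.0, 0.8, -4.3]
opening: 0.717
finger_force: 45.0
```

```bash
python3 -c "
from wh import *
rel([.5455,-.193,.125],Rt(0)); print(r.get_state()['q'])"
```

```text
t 42.0 pos [ 0.5452 -0.1912  0.2589] shift cm [ 0.0582  0.2199 13.3928] rot deg [-0.1687  0.1314  0.0259] f [ 0.0262  0.7727 -4.2777] open 0.717
[-0.1177  0.6923  0.6813  1.7113 -0.5264  0.9326 -0.7953]
```

Emit:
{"op": "carry_out", "data": {
  "rows": [
    [[0.05, 0.2, 4], [0, 0, 0], 1],
    [[0.05, 0.2, 8], [0, 0, 0], 1],
    [[0.05, 0.2, 12], [0, 0, 0], 1],
    [[0.05, 0.2, 13.4], [0, 0, 0], 1],
    [[0.05, 0.2, 13.4], [0, 0, 0], 1],
    [[0.05, 0.2, 13.4], [0, 0, 0], 1]
  ],
  "newtons": 55
}}

```text
clock: 42.6
tool_pos: [0.5478, -0.1956, 0.1281]
eef_rot: [1.0, -0.0, 0.002, 0.001]
contact_force: [0.1, -0.9, -3.4]
opening: 0.712
finger_force: 55.0
```

```bash
python3 -c "
from wh import *
rel([.5455,-.193,.103],Rt(0)); print(r.get_state()['q'])"
```

```text
t 42.6 pos [ 0.5478 -0.1956  0.1281] shift cm [-0.2338 -0.2578  2.5069] rot deg [ 0.0596 -0.1838 -0.028 ] f [ 0.0974 -0.9346 -3.4464] open 0.712
[-0.0294  0.8539  0.5303  1.8202 -0.6782  0.6533 -0.6652]
```

Emit:
{"op": "carry_out", "data": {
  "rows": [
    [[-0.2, -0.25, 1], [0, 0, 0], 1],
    [[-0.2, -0.25, 1.8], [0, 0, 0], 1],
    [[-0.2, -0.25, 2.4], [0, 0, 0], 1],
    [[-0.2, -0.25, 2.9], [0, 0, 0], 1],
    [[-0.2, -0.25, 3.4], [0, 0, 0], 1],
    [[-0.2, -0.25, 3.9], [0, 0, 0], 1],
    [[-0.2, -0.25, 4.3], [0, 0, 0], 1],
    [[-0.2, -0.25, 4.6], [0, 0, 0], 1],
    [[-0.2, -0.25, 4.6], [0, 0, 0], 1],
    [[-0.2, -0.25, 4.6], [0, 0, 0], 1]
  ]
}}

```text
clock: 43.6
tool_pos: [0.5456, -0.1928, 0.0876]
eef_rot: [1.0, -0.001, 0.003, -0.002]
contact_force: [-11.5, 10.2, 54.8]
opening: 0.712
finger_force: 55.4
```

```bash
python3 -c "
from wh import *
rel([.5455,-.193,.088],Rt(0)); print(r.get_state()['q'])"
```

```text
t 43.6 pos [ 0.5456 -0.1928  0.0876] shift cm [-0.0077  0.0209 -0.0413] rot deg [-0.1795 -0.3793 -0.1088] f [-11.4837  10.2158  54.8379] open 0.712
[ 0.0035  0.9039  0.4655  1.848  -0.7327  0.5636 -0.6197]
```

Fully down. I'll lift it and take it to the right end of the tray.

Emit:
{"op": "carry_out", "data": {
  "rows": [
    [[0, 0, -2], [0, 0, 0], 1],
    [[0, 0, -6], [0, 0, 0], 1],
    [[0, 0, -10], [0, 0, 0], 1],
    [[0.6, -3, -11], [0, 0, 0], 1],
    [[1.4, -7, -11], [0, 0, 0], 1],
    [[2.2, -11, -11], [0, 0, 0], 1],
    [[3, -15, -11], [0, 0, 0], 1],
    [[4, -18, -11], [0, 0, 0], 1],
    [[4.5, -20.2, -11], [0, 0, 0], 1],
    [[4.5, -20.2, -11], [0, 0, 0], 1],
    [[4.5, -20.2, -11], [0, 0, 0], 1]
  ],
  "newtons": 45
}}

```text
clock: 44.7
tool_pos: [0.5897, 0.0089, 0.1904]
eef_rot: [1.0, -0.0, 0.0, 0.001]
contact_force: [-0.1, -0.6, -5.7]
opening: 0.72
finger_force: 45.0
```

```bash
python3 -c "
from wh import *
rel([.5905,.010,.042],Rt(0)); print(r.get_state()['q'])"
```

```text
t 44.7 pos [0.5897 0.0089 0.1904] shift cm [ 0.0668 -0.1277 14.8417] rot deg [ 0.0644 -0.0475 -0.0144] f [-0.1441 -0.6331 -5.6957] open 0.72
[-0.4516  0.7999  0.6626  1.7508 -0.6461  0.8202 -1.0501]
```

Emit:
{"op": "carry_out", "data": {
  "rows": [
    [[0.1, -0.1, 3], [0, 0, 0], 1],
    [[0.1, -0.1, 7], [0, 0, 0], 1],
    [[0.1, -0.1, 11], [0, 0, 0], 1],
    [[0.1, -0.1, 13.5], [0, 0, 0], 1],
    [[0.1, -0.1, 14.4], [0, 0, 0], 1],
    [[0.1, -0.1, 14.9], [0, 0, 0], 1],
    [[0.1, -0.1, 15.1], [0, 0, 0], 1],
    [[0.1, -0.1, 15.1], [0, 0, 0], 1]
  ]
}}

```text
clock: 45.5
tool_pos: [0.5921, 0.0094, 0.041]
eef_rot: [1.0, -0.001, 0.002, 0.0]
contact_force: [-0.4, 0.0, -4.2]
opening: 0.716
finger_force: 45.0
```

```bash
python3 -c "
from wh import *
rel([.5905,.010,.039],Rt(0))"
```

```text
t 45.5 pos [0.5921 0.0094 0.041 ] shift cm [-0.1627 -0.0595  0.1985] rot deg [ 0.038  -0.2043 -0.0887] f [-0.3552  0.0321 -4.2096] open 0.716
```

Lower 2 mm more, release and lift. Then I'll check the tray and the code.

Emit:
{"op": "carry_out", "data": {
  "rows": [
    [[0, 0, 0.2], [0, 0, 0], 1],
    [[0, 0, 0.2], [0, 0, 0], 1],
    [[0, 0, 0.2], [0, 0, 0], 0.2],
    [[0, 0, 0.2], [0, 0, 0], 0],
    [[0, 0, 0.2], [0, 0, 0], 0],
    [[0, 0, 0.2], [0, 0, 0], 0],
    [[0, 0, -3], [0, 0, 0], 0],
    [[0, 0, -8], [0, 0, 0], 0],
    [[0, 0, -13], [0, 0, 0], 0],
    [[0, 0, -18], [0, 0, 0], 0],
    [[0, 0, -20], [0, 0, 0], 0]
  ]
}}

```text
clock: 46.6
tool_pos: [0.5929, 0.009, 0.2448]
eef_rot: [1.0, -0.001, 0.004, 0.001]
contact_force: [0.6, -0.0, 0.8]
opening: 0.997
finger_force: 0.0
```

Emit:
{"op": "carry_out", "data": {
  "rows": [
    [[-2, 4, 0], [0, 0, 2], 0],
    [[-4, 8, 0], [0, 0, 4], 0],
    [[-6, 13, 0], [0, 0, 6], 0],
    [[-8, 18, 0], [0, 0, 8], 0],
    [[-10, 23, 0], [0, 0, 10], 0],
    [[-12, 28, 0], [0, 0, 10], 0],
    [[-13, 32, 0], [0, 0, 10], 0],
    [[-13, 35, 0], [0, 0, 10], 0],
    [[-13, 35, 0], [0, 0, 10], 0],
    [[-13, 35, 0], [0, 0, 10], 0]
  ]
}}

```text
clock: 47.6
tool_pos: [0.46, -0.3402, 0.2396]
eef_rot: [0.996, -0.089, 0.001, -0.0]
contact_force: [-0.2, -0.2, 0.0]
opening: 1.002
finger_force: 0.0
```

```bash
python3 -c "
from wh import *
rel(*view()); read()
T=snap('top');S=snap('scene');W=snap('wrist')
cv2.imwrite('pics/c4.png',np.hstack([cv2.resize(T['image'][120:330,120:440,::-1],(400,262)),cv2.resize(S['image'][140:380,100:420,::-1],(400,262))]))"
```

```text
t 47.6 pos [ 0.46   -0.3402  0.2396] shift cm [-0.2165  0.358   1.9554] rot deg [-0.0345 -0.0593  0.1618] f [-0.1929 -0.2234  0.0285] open 1.002
L [-33.    3.5  39.5] [87.6191 94.9492 83.2344] frac [0.0083 0.9944 0.9944]
M [-33.5   3.5  39. ] [88.9492 87.9844 75.1094] frac [0.0222 0.9944 0.0083]
R [-34.5   2.   38.5] [186.668   91.957   80.9473] frac [0.05   0.0361 0.0222]
```

View pics/c4.png

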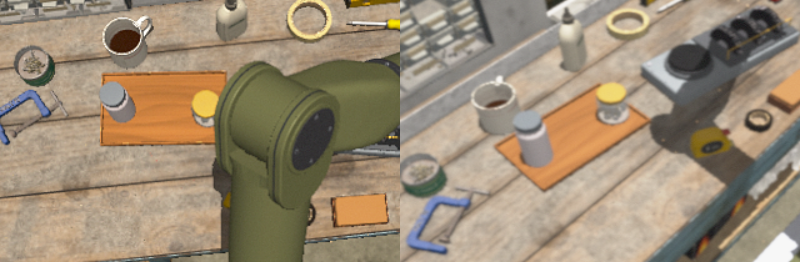

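The bottle and the jar stand upright in the tray, and the code still reads 4-7-2.

```bash
python3 -c "
from plant import r
print(r.finish_job())"
```

```text
the job is handed in; nothing more can be done
None
```

The job is handed in: the code reads 4-7-2, and the bottle and then the nut jar (the only two containers present) were each pressed fully down on the pad and stand upright in the tray.

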